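Weigh a spice order on a two-pan balance

TASK

First clear the balance: move the orange and the teal carton from its pans into the blue tray. Then stand every spice jar upright on the white goods pan and put brass weights on the dark weight pan until the beam is level; weights you do not need stay in their wooden tray. Leave the small tin and the dark-lidded jar where they are.

Things in the scene. Friction and masses are not known exactly. Their poses are not given: they have to be found in the camera images.
- beam (a joint): tilt of the beam of the green two-pan balance in rad: 0 = level (red pointer upright at the long middle mark of the white dial), positive = goods pan down, negative = weight pan down. 50 g too much on one pan tips it by about 0.1; from about 110 g on it lies on its stop at 0.22 either way. It swings for about 1 s after a load change. Where on a pan the load stands makes no difference
- balance: the balance: green housing 90 x 250 mm, 30 mm high, fixed to the worktop (origin: its centre, on the worktop). Its x axis points away from the robot and somewhat to the right, y along the beam to the left. The dial plate with the pointer stands in the middle, 125 mm high; the pans are 115 mm left and right of it
- goods_pan_top (a point): centre of the upper face of the white left-hand goods pan, a flat rimless plate 180 mm (along the balance's x) by 150 mm (y), 7 mm thick, always horizontal; it is 100 mm above the worktop when level and moves up or down by at most 26 mm with the beam, yielding to light pressure. Axes as the balance's
- weight_pan_top (a point): the same for the dark steel right-hand weight pan, same size and height; it rises as the goods pan sinks
- weight_tray: shallow wooden tray, 130 x 130 mm, fixed, in which the weights stand at the start: floor 2 mm above the worktop, dark rim 4 mm thick and 7 mm high; origin: centre of its underside
- cork_mat: flat cork mat, 130 x 130 mm, 2 mm thick, fixed, on which the spice jars stand at the start; origin: centre of its underside
- blue_tray: blue plastic tray, 130 x 130 mm, fixed, with a rim 12 mm high and 3 mm thick and a floor about 3 mm above the worktop; origin: centre of its underside
- spice_jar_a: spice jar with red cap, 45 mm across, 106 mm high, cap above 85 mm (all jars look alike; each weighs about 100, 150 or 200 g, it cannot be seen which); origin: centre of its foot, z up. Two or three of the jars are there
- spice_jar_b: spice jar with red cap, 45 mm across, 106 mm high, cap above 85 mm (all jars look alike; each weighs about 100, 150 or 200 g, it cannot be seen which); origin: centre of its foot, z up. Two or three of the jars are there
- spice_jar_c: spice jar with red cap, 45 mm across, 106 mm high, cap above 85 mm (all jars look alike; each weighs about 100, 150 or 200 g, it cannot be seen which); origin: centre of its foot, z up. Two or three of the jars are there
- weight_200: brass weight of 200 g: upright cylinder 40 mm across and 26 mm high with a 17 mm knob on a neck, 42 mm high in all; origin: centre of its foot
- weight_100_a: brass weight of 100 g: upright cylinder 34 mm across and 19 mm high with a 17 mm knob on a neck, 35 mm high in all; origin: centre of its foot
- weight_100_b: brass weight of 100 g: upright cylinder 34 mm across and 19 mm high with a 17 mm knob on a neck, 35 mm high in all; origin: centre of its foot
- weight_50: brass weight of 50 g: upright cylinder 29 mm across and 14 mm high with a 17 mm knob on a neck, 30 mm high in all; origin: centre of its foot
- orange_carton: orange carton, 36 (x) x 44 (y) x 132 mm high, 80 g, standing on a pan at the start; origin: centre of its underside
- teal_carton: teal carton, 34 (x) x 62 (y) x 85 mm high, 80 g, standing on the other pan at the start; origin: centre of its underside
- small_tin: bystander: food tin, 76 mm across, 58 mm high, loose; origin: centre of its underside
- dark_lid_jar: bystander: jar with a dark lid, 71 mm across, 88 mm high, loose; origin: centre of its underside

How it is judged:
On the way, in this order (a step that is already met when the one before it is completed fails the run):
1. both cartons are in the blue tray (x of orange_carton in the frame of blue_tray between -0.07 and 0.07 m and y of orange_carton in the frame of blue_tray between -0.07 and 0.07 m and z of orange_carton in the frame of blue_tray between -0.005 and 0.06 m and x of teal_carton in the frame of blue_tray between -0.07 and 0.07 m and y of teal_carton in the frame of blue_tray between -0.07 and 0.07 m and z of teal_carton in the frame of blue_tray between -0.005 and 0.06 m), for 0.2 s.
2. every spice jar that is there stands upright on the goods pan (x of spice_jar_a in the frame of goods_pan_top between -0.09 and 0.09 m and y of spice_jar_a in the frame of goods_pan_top between -0.075 and 0.075 m and z of spice_jar_a in the frame of goods_pan_top between -0.006 and 0.03 m and angle between each of spice_jar_a, spice_jar_b, spice_jar_c's own z axis and vertical below 0.25 rad and x of spice_jar_b in the frame of goods_pan_top between -0.09 and 0.09 m and y of spice_jar_b in the frame of goods_pan_top between -0.075 and 0.075 m and z of spice_jar_b in the frame of goods_pan_top between -0.006 and 0.03 m and x of spice_jar_c in the frame of goods_pan_top between -0.09 and 0.09 m and y of spice_jar_c in the frame of goods_pan_top between -0.075 and 0.075 m and z of spice_jar_c in the frame of goods_pan_top between -0.006 and 0.03 m), for 0.2 s.
At the end, for the whole second after the job is handed in: The beam is level within 0.04 rad (about 20 g) and at rest; every jar that is there stands upright on the goods pan; each brass weight is on the weight pan or in the wooden tray; both cartons are in the blue tray; nothing moves (all of step 1 and all of step 2 and ((x of weight_200 in the frame of weight_pan_top between -0.09 and 0.09 m and y of weight_200 in the frame of weight_pan_top between -0.075 and 0.075 m and z of weight_200 in the frame of weight_pan_top between -0.006 and 0.06 m) or (x of weight_200 in the frame of weight_tray between -0.065 and 0.065 m and y of weight_200 in the frame of weight_tray between -0.065 and 0.065 m and z of weight_200 in the frame of weight_tray between -0.006 and 0.06 m)) and ((x of weight_100_a in the frame of weight_pan_top between -0.09 and 0.09 m and y of weight_100_a in the frame of weight_pan_top between -0.075 and 0.075 m and z of weight_100_a in the frame of weight_pan_top between -0.006 and 0.06 m) or (x of weight_100_a in the frame of weight_tray between -0.065 and 0.065 m and y of weight_100_a in the frame of weight_tray between -0.065 and 0.065 m and z of weight_100_a in the frame of weight_tray between -0.006 and 0.06 m)) and ((x of weight_100_b in the frame of weight_pan_top between -0.09 and 0.09 m and y of weight_100_b in the frame of weight_pan_top between -0.075 and 0.075 m and z of weight_100_b in the frame of weight_pan_top between -0.006 and 0.06 m) or (x of weight_100_b in the frame of weight_tray between -0.065 and 0.065 m and y of weight_100_b in the frame of weight_tray between -0.065 and 0.065 m and z of weight_100_b in the frame of weight_tray between -0.006 and 0.06 m)) and ((x of weight_50 in the frame of weight_pan_top between -0.09 and 0.09 m and y of weight_50 in the frame of weight_pan_top between -0.075 and 0.075 m and z of weight_50 in the frame of weight_pan_top between -0.006 and 0.06 m) or (x of weight_50 in the frame of weight_tray between -0.065 and 0.065 m and y of weight_50 in the frame of weight_tray between -0.065 and 0.065 m and z of weight_50 in the frame of weight_tray between -0.006 and 0.06 m)) and value of joint beam between -0.04 and 0.04 rad and velocity of joint beam between -0.05 and 0.05 rad/s and linear speed of each of spice_jar_a, spice_jar_b, spice_jar_c, weight_200, weight_100_a, weight_100_b, weight_50, orange_carton, teal_carton below 0.03 m/s); the robot touches nothing.
It fails at once if the small tin or the dark-lidded jar is pushed more than 3 cm (distance of any of small_tin, dark_lid_jar from where it was at the start of the episode above 0.03 m).
Of spice_jar_a, spice_jar_b, spice_jar_c only 2 to 3 are there at a start; the rules pass over those that are not, and their reading is None.
At some moment in a run one of weight_200, weight_100_a, weight_100_b, weight_50 may be knocked a few centimetres aside while the robot is not near it.
Once in a run the grip may slacken for a moment while it holds something.
It also fails if it takes over 210 s, if anything falls off the work surface, if the arm or the gripper's body presses on something with over 40 N, if the wrist force passes 120 N, or if a joint passes its speed limit or range.

ROBOT

A 6-joint arm with a two-finger parallel gripper is mounted at the origin on a cart in front of the work surface, level with it; the furniture and walls round the work are solid. World frame = base frame: x ahead of the robot, y to its left, z up, the work surface at z = 0. Lengths are in m, angles in rad, forces in N, time in s.
With the tool pointing down it reaches from about 0.4 to 0.825 m from the base axis. Payload 7 kg.
Tool frame: the origin (TCP) lies on the centre line of the jaws, within the pads' length; the fingertips stand 11 mm ahead of it and the grasp point (between the pads) lies 8 mm behind it; z points along the fingers, y is the direction in which the jaws open and shut (so a half turn about z gives the same grasp; the last joint's range is limited). The gripper opens to 88 mm and grips with 3 to 60 N. Pads are 19 mm wide; open, the fingers measure 130 mm over their backs; the gripper's body (78 mm by 193 mm) begins 47 mm behind the grasp point.
Start: joints at [1.491, 0.359, 0.012, 0, -1.224, -0.288], TCP at [0.243, 0.63, 0.238] pointing down, gripper open.
Joint ranges: [-3.07, 3.07], [-1.43, 2.12], [-1.02, 1.25], [-3.03, 1.67], [-3.05, -0], [-3.03, 3.03]. Speed limits (rad/s): [2.39, 2.39, 3.01, 3.14, 3.14, 3.14].

INTERFACE

Orientations are given as [roll, pitch, yaw] about the fixed x, y, z axes, in that order (R = Rz(yaw) Ry(pitch) Rx(roll)).
In Python, from station import * gives the robot as it stands.
- The arm moves only by the tool play_rows, never from a script. Its argument "targets" is a list of rows, each a list of 7 numbers: the turn, a rotation vector about the world's x, y, z in rad, then the shift along the world's x, y, z in m, then the opening, from 0 (shut) to 1 (fully open). A call has 1 to 12 rows; each row shifts and turns the pose as measured when the row begins; what a row does not reach is not made up. A row lasts 1/8 s, in which the tool goes at most 62.5 mm and 10.7 degrees, less where a joint would pass 70% of its speed; a pose out of reach is approached as far as the arm can. A call is refused whole if a number of a shift passes 0.0625 or a number of a turn 0.188, either way. A call with a gripper value outside its range is refused whole. The fingers move at their own pace and stop on an object; "grip_force" is the grip in N (left out, the last holds). Time passes only in rows, so rows that do not move let the fingers close. It gives the time, the measured TCP pose, the force and the opening at its end, in the units of the state.
- get_state(): the state, without advancing time (a new reading comes with each control period).
- grab_frame(name): name is "scene" or "top"; returns (picture, depth): 420x560x3 uint8, blue, green, red; 420x560 float32, m along the optical axis (not along the pixel's ray), 0 where there is no reading.
- camera_params(name): a dict with "camera_matrix" (3x3 intrinsics, pixels), "extrinsics" (4x4, takes a point from world to camera coordinates). Camera axes: x right, y up, looking along -z (the intrinsics and any distortion apply to the point x, -y, -z); pixel columns grow to the right and rows downward; lengths in m; the calibration is good to about 2 mm. A picture is of the moment at which its call begins. camera_params takes no time and is no camera call.
- job_done(): hands the job in, once; it reports no verdict.
The state is a dict: "t": time; "q": joint angles; "qd": joint speeds; "joint_efforts": joint torques, N m; "eef_pos": TCP position; "ee_rot": TCP orientation; "force": force on the tool from outside, world axes, zero at the start; "moment": the same for the moment, N m; "width": finger opening in m.
Only numpy, scipy, OpenCV 4.12 (cv2) and the standard library are available. Lean on these libraries where they do the work, as an engineer would, in place of code of your own. Each camera call takes 0.05 s, during which the arm holds its last target.

## Working session

There is one attempt and no reset: what is moved stays moved. The work goes in short steps, Python scripts to look and compute and a tool call to move; the robot and the scene stay as the last step left them, time stands still between calls to the robot, and variables do not carry over. Pictures are saved under pics/ and viewed, and the job is handed in when it is done.

Besides the shell and the picture viewer there is one more tool, called after "Emit:" as a command line: name --pt "numbers of a row" for each row, then --argument value for the rest. play_rows: Moves the arm, as the interface text tells. Its arguments: {"type":"object","properties":{"targets":{"type":"array","items":{"type":"array","items":{"type":"number"}}},"grip_force":{"type":"number"}},"required":["targets"]}

```bash
ls; mkdir -p pics
cat > h.py <<'E'
from station import *
import numpy as np, cv2
def snap(n,f):
    im,d=grab_frame(n); cv2.imwrite('pics/'+f+'.png',im); np.save('pics/'+f+'.npy',d); return im,d
def cloud(n,d):
    c=camera_params(n);K=np.array(c['camera_matrix']);E=np.array(c['extrinsics'])
    v,u=np.mgrid[0:d.shape[0],0:d.shape[1]]
    x=(u-K[0,2])/K[0,0]*d; y=(v-K[1,2])/K[1,1]*d
    P=np.stack([x,-y,-d,np.ones_like(d)],-1)
    W=P@np.linalg.inv(E).T
    W=W[...,:3].copy(); W[d==0]=np.nan
    return W
E
python3 - <<'E'
from h import *
for n in ('scene','top'):
    print(camera_params(n)); snap(n,n+'0')
print(get_state())
E
```

```text
pics
{'camera_matrix': array([[474.63539436,   0.        , 283.926499  ],
       [  0.        , 474.63539436, 211.70117281],
       [  0.        ,   0.        ,   1.        ]]), 'extrinsics': array([[ 0.51322532, -0.85793196,  0.02350574, -0.09750014],
       [ 0.4906597 ,  0.31576923,  0.81212244, -0.40169504],
       [-0.70416818, -0.40526848,  0.5830134 , -0.54800939],
       [ 0.        ,  0.        ,  0.        ,  1.        ]])}
{'camera_matrix': array([[545.52899587,   0.        , 283.8223396 ],
       [  0.        , 545.52899587, 213.03069576],
       [  0.        ,   0.        ,   1.        ]]), 'extrinsics': array([[-0.01025511, -0.99992906, -0.00605945,  0.20983114],
       [ 0.97881494, -0.01127743,  0.20443612, -0.54858642],
       [-0.20448995, -0.00383457,  0.97886115, -1.31157901],
       [ 0.        ,  0.        ,  0.        ,  1.        ]])}
{'t': 0.1, 'q': array([ 1.49106042e+00,  3.59287620e-01,  1.11504005e-02, -3.06402493e-04,
       -1.22413509e+00, -2.88088293e-01]), 'qd': array([-0.00087497,  0.00125017,  0.00353968,  0.00123952, -0.00049179,
       -0.00030234]), 'joint_efforts': array([-2.00586997e-03, -5.84160411e+01,  2.93750614e+01,  7.01549426e+00,
        1.01327710e-02, -5.57149258e-05]), 'eef_pos': array([0.24260004, 0.62943019, 0.23673461]), 'ee_rot': array([ 3.14009565e+00, -1.43209685e-04, -3.67928412e-01]), 'force': array([-0.13404914, -0.2301201 ,  0.794453  ]), 'moment': array([-0.00366244, -0.00256403,  0.01151954]), 'width': 0.08738634465592672}
```

View pics/scene0.png

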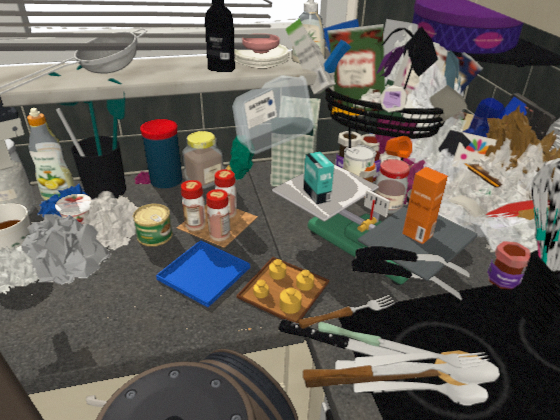

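View pics/top0.png

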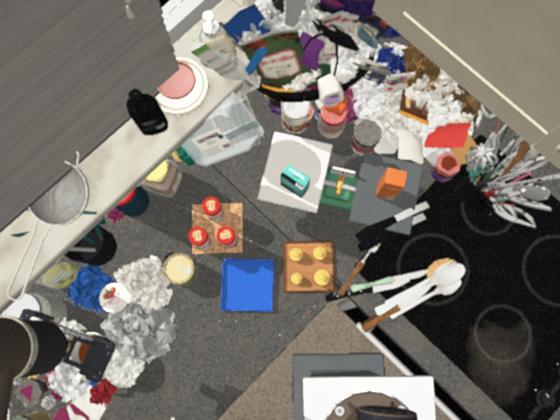

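The top view shows the blue tray at (248,285), the weight tray at (309,267) with 4 weights, and the cork mat at (217,230) with 3 jars. The teal carton is on the white pan at (295,178) and the orange one on the dark pan at (391,183). The tin is at (179,267) and the dark-lidded jar is probably at (365,135). Next I'll measure from depth in both views.

Run:
```python
from h import *
im=cv2.imread('pics/top0.png');W=cloud('top',np.load('pics/top0.npy'))
ims=cv2.imread('pics/scene0.png');S=cloud('scene',np.load('pics/scene0.npy'))
def pr(n,Wd,pts):
    for nm,u,v in pts:
        print(n,nm,np.round(np.nanmedian(Wd[v-1:v+2,u-1:u+2].reshape(-1,3),0),4))
pr('top',W,[('blue',248,285),('wtray mid',309,267),('cork',220,222),('tealtop',295,170),('orangetop',393,175),('goodspan',310,205),('wpan',400,215),('jar1',211,206),('jar2',198,236),('jar3',226,236),('w',296,254),('w',320,253),('w',296,278),('w',320,276),('tin',179,267),('dlj',365,135),('table',260,235),('dial',340,183)])
hsv=cv2.cvtColor(im,cv2.COLOR_BGR2HSV)
hsvs=cv2.cvtColor(ims,cv2.COLOR_BGR2HSV)
def seg(Wd,h,lo,hi,zr,xr,yr):
    m=cv2.inRange(h,np.array(lo),np.array(hi))>0
    z=Wd[...,2]
    m&=(z>zr[0])&(z<zr[1])&(Wd[...,0]>xr[0])&(Wd[...,0]<xr[1])&(Wd[...,1]>yr[0])&(Wd[...,1]<yr[1])
    return m
def rect(P):
    r=cv2.minAreaRect((P[:,:2]*1000).astype(np.float32)); return np.round(r[0],1),np.round(r[1],1),round(r[2],1),len(P),np.round(np.median(P[:,2])*1000,1)
for cam,Wd,h in(('top',W,hsv),('scene',S,hsvs)):
    A=((0.2,0.95),(-0.4,0.5))
    print(cam)
    m=seg(Wd,h,(105,150,60),(125,255,255),(-.01,.02),*A);print('blue',rect(Wd[m]))
    m=seg(Wd,h,(5,150,100),(14,255,255),(.15,.26),*A);print('orange all',rect(Wd[m])); zt=np.percentile(Wd[m][:,2],95);P=Wd[m];P=P[P[:,2]>zt-.006];print(' top',zt,rect(P))
    m=seg(Wd,h,(75,100,60),(95,255,255),(.1,.24),*A);print('teal all',rect(Wd[m])); zt=np.percentile(Wd[m][:,2],95);P=Wd[m];P=P[P[:,2]>zt-.006];print(' top',zt,rect(P))
    m=seg(Wd,h,(0,150,90),(6,255,255),(.09,.12),*A)|seg(Wd,h,(174,150,90),(180,255,255),(.09,.12),*A)
    n,l,st,c=cv2.connectedComponentsWithStats(m.astype(np.uint8))
    for i in range(1,n):
        if st[i,4]>25:
            P=Wd[l==i];zt=np.percentile(P[:,2],90);print('red',c[i].round(),zt.round(4),rect(P[P[:,2]>zt-.005]))
    m=seg(Wd,h,(0,0,0),(180,255,255),(.07,.135),*A)
    cv2.imwrite(f'pics/h_{cam}.png',np.where(np.isnan(Wd[...,2]),0,np.clip(Wd[...,2]*800,0,255)).astype(np.uint8))
```

```text
top blue [0.3763 0.297  0.0033]
top wtray mid [0.4209 0.1412 0.0028]
top cork [0.5407 0.3703 0.0039]
top tealtop [0.625  0.1765 0.1848]
top orangetop [ 0.5976 -0.0393  0.232 ]
top goodspan [0.56   0.1397 0.1011]
top wpan [ 0.5321 -0.0761  0.1059]
top jar1 [0.56   0.3794 0.1085]
top jar2 [0.486  0.4092 0.1106]
top jar3 [0.4851 0.3426 0.1102]
top w [0.4498 0.1745 0.0353]
top w [0.4514 0.1143 0.0382]
top w [0.3903 0.1753 0.033 ]
top w [0.3936 0.116  0.0419]
top tin [0.4181 0.4633 0.0565]
top dlj [ 0.7432 -0.0038  0.0857]
top table [ 5.050e-01  2.665e-01 -4.000e-04]
top dial [0.6242 0.062  0.0708]
top
blue (array([378.5, 299.2]), array([131.4, 130.3]), 89.4, 2635, np.float64(4.0))
orange all (array([734.8, -75.5]), array([270.2, 253.3]), 29.7, 759, np.float64(210.1))
 top 0.23489382919643076 (array([591.9, -43.3]), array([44.2, 37. ]), 75.7, 299, np.float64(232.5))
teal all (array([617. ,  81.3]), array([722. ,  89.3]), 86.8, 322, np.float64(184.1))
 top 0.1981470699607367 (array([ 613.4, -233.7]), array([ 9.1, 42.8]), 22.0, 28, np.float64(204.7))
red [211. 206.] 0.1126 (array([560.5, 38
[... 504 characters left out ...]
5.8, 350, np.float64(231.9))
teal all (array([709.9, 104.1]), array([256.3, 728.2]), 3.4, 1041, np.float64(166.7))
 top 0.19538838085350219 (array([ 622.1, -230.6]), array([40.6, 34.7]), 2.0, 61, np.float64(201.6))
red [371. 139.] 0.1093 (array([895.2, 173.5]), array([33.1, 29.3]), 42.2, 62, np.float64(108.0))
red [393. 174.] 0.1094 (array([777.5,  68.2]), array([23.3, 62. ]), 18.9, 70, np.float64(107.7))
red [224. 179.] 0.1092 (array([562.9, 379.4]), array([44.3, 40.9]), 54.1, 123, np.float64(108.0))
red [191. 190.] 0.109 (array([490.3, 410.1]), array([42.8, 41.4]), 40.5, 147, np.float64(107.9))
red [216. 199.] 0.109 (array([489.6, 343.1]), array([42.9, 41.7]), 80.7, 154, np.float64(107.8))
```

Run:
```python
import cv2
im=cv2.imread('pics/top0.png');cv2.imwrite('pics/c1.png',cv2.resize(im[120:320,160:460],(800,533),interpolation=cv2.INTER_CUBIC))
im=cv2.imread('pics/scene0.png');cv2.imwrite('pics/c2.png',cv2.resize(im[130:330,140:500],(800,444),interpolation=cv2.INTER_CUBIC))
```

```text
(no output)
```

View pics/c1.png

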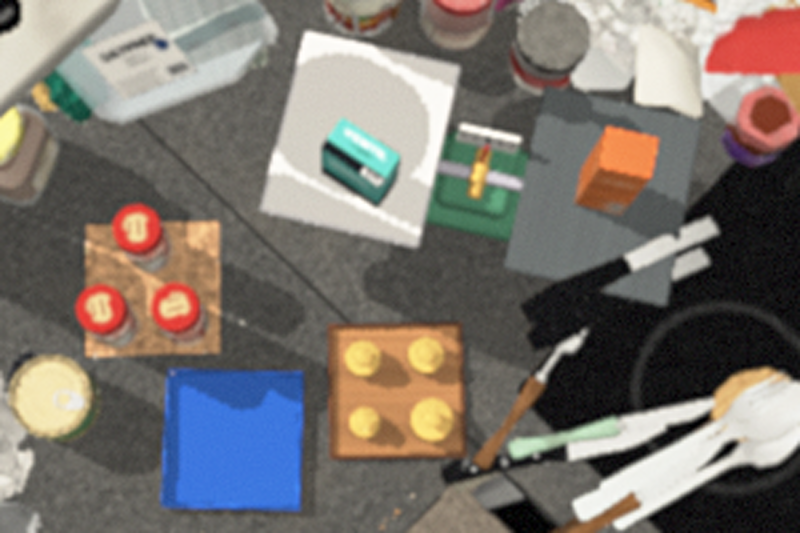

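View pics/c2.png

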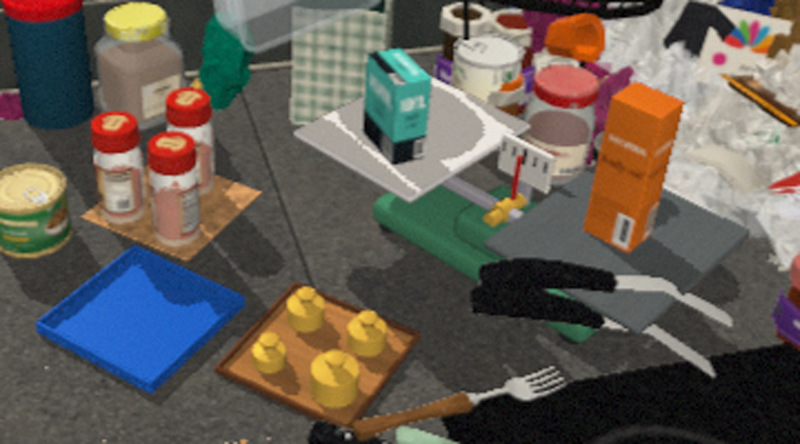

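View pics/h_top.png

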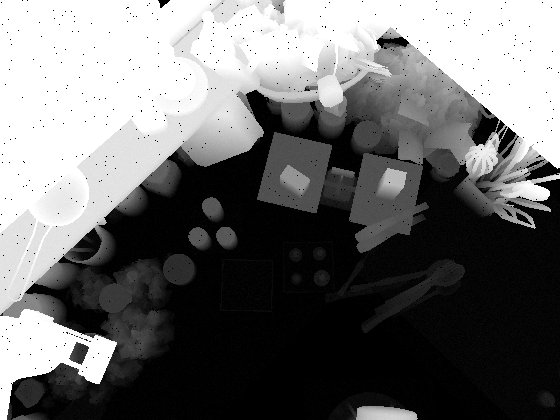

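Run:
```python
from h import *
im=cv2.imread('pics/top0.png');W=cloud('top',np.load('pics/top0.npy'))
ims=cv2.imread('pics/scene0.png');S=cloud('scene',np.load('pics/scene0.npy'))
def rect(P):
    r=cv2.minAreaRect((P[:,:2]*1000).astype(np.float32)); return np.round(r[0],1),np.round(r[1],1),round(r[2],1),len(P),np.round(np.median(P[:,2])*1000,1),np.round(np.mean(P[:,:2],0)*1000,1)
def cc(n,Wd,xr,yr,zr,mn=30):
    m=(Wd[...,0]>xr[0])&(Wd[...,0]<xr[1])&(Wd[...,1]>yr[0])&(Wd[...,1]<yr[1])&(Wd[...,2]>zr[0])&(Wd[...,2]<zr[1])
    k,l,st,c=cv2.connectedComponentsWithStats(m.astype(np.uint8))
    for i in range(1,k):
        if st[i,4]>mn: print(n,c[i].round(),rect(Wd[l==i]))
for n,Wd in(('top',W),('scene',S)):
    cc(n+' goods',Wd,(.5,.75),(.08,.3),(.085,.115),300)
    cc(n+' wpan',Wd,(.45,.71),(-.16,.05),(.085,.125),300)
    cc(n+' tealtop',Wd,(.5,.75),(.1,.25),(.178,.195))
    cc(n+' orgtop',Wd,(.5,.75),(-.15,.02),(.224,.245))
    cc(n+' weights',Wd,(.35,.5),(.08,.21),(.012,.06),20)
    cc(n+' tin',Wd,(.35,.5),(.42,.53),(.05,.065))
    cc(n+' dlj',Wd,(.69,.82),(-.06,.06),(.078,.095))
    cc(n+' knives',Wd,(.4,.55),(-.2,.05),(.012,.09),20)
```

```text
top goods [295. 171.] (array([646.1, 176.4]), array([150.4, 180.8]), 76.0, 3648, np.float64(100.6), array([648. , 176.1]))
top wpan [383. 201.] (array([556.4, -52.2]), array([177.7, 244.4]), 75.6, 4389, np.float64(101.3), array([568.7, -39.2]))
top tealtop [294. 177.] (array([608.5, 177.9]), array([62.6, 35.9]), 54.0, 402, np.float64(185.3), array([607.5, 178.1]))
top orgtop [395. 178.] (array([592.2, -43.4]), array([44.2, 37.8]), 75.8, 338, np.float64(232.1), array([591.3, -42.9]))
top weights [319. 253.] (array([453.1, 115.8]), array([32.3, 30.9]), 0.8, 142, np.float64(23.2), array([452.5, 116.3]))
top weights [295. 255.] (array([450.5, 176. ]), array([31.8, 31.4]), 58.4, 138, np.float64(23.3), array([450. , 176.3]))
top weights [321. 278.] (array([391. , 112.1]), array([37.8, 38.5]), 63.2, 203, np.float64(30.4), array([390.5, 112.4]))
top weights [296. 278.] (array([390.3, 175. ]), array([25.3, 28.1]), 89.4, 101, np.float64(19.4), array([389.9, 175.1]))
top tin [178. 269.] (array([414.1, 465. ]), array([74.1, 73.6]), 44.9, 723, np.float64(55.7), array([414.2, 465.8]))
top tin [155
[... 2085 characters left out ...]
5, -53.9]), array([ 7.9, 13.8]), 40.4, 43, np.float64(85.4), array([757. , -53.7]))
scene knives [406. 276.] (array([517., -62.]), array([70.5, 45. ]), 5.8, 90, np.float64(84.2), array([506.9, -60.5]))
scene knives [445. 286.] (array([ 531.5, -123.8]), array([19.8, 63.1]), 26.0, 163, np.float64(60.7), array([ 531.6, -125.1]))
scene knives [347. 311.] (array([431.9,   6.1]), array([16.7, 84.3]), 55.3, 225, np.float64(19.2), array([424.4,  10.7]))
scene knives [421. 350.] (array([ 403.6, -129.8]), array([ 7.5, 36.9]), 17.7, 56, np.float64(26.4), array([ 403.8, -128.6]))
scene knives [459. 357.] (array([ 419. , -178.3]), array([43.1, 37.9]), 89.7, 282, np.float64(38.6), array([ 414.7, -184.6]))
```

Run:
```python
from h import *
W=cloud('top',np.load('pics/top0.npy'));S=cloud('scene',np.load('pics/scene0.npy'))
P=np.concatenate([W.reshape(-1,3),S.reshape(-1,3)]);P=P[~np.isnan(P).any(1)]
ys=np.arange(.5,-.2,-.03)
print('x\\y '+' '.join('%4d'%(y*1000) for y in ys))
for x in np.arange(.92,.33,-.03):
    r=[]
    for y in ys:
        q=P[(abs(P[:,0]-x)<.015)&(abs(P[:,1]-y)<.015)]
        r.append('%4d'%(np.percentile(q[:,2],97)*1000) if len(q)>3 else '   .')
    print('%4d'%(x*1000),' '.join(r))
q=P[(P[:,0]>.46)&(P[:,0]<.56)&(P[:,1]>-.14)&(P[:,1]<.04)]
for x in np.arange(.56,.45,-.01):
    print('%4d'%(x*1000),' '.join('%4d'%(np.percentile(g[:,2],97)*1000) if len(g)>1 else '   .' for g in [q[(abs(q[:,0]-x)<.005)&(abs(q[:,1]-y)<.005)] for y in np.arange(.04,-.14,-.01)]))
```

```text
x\y  500  470  439  409  379  349  319  289  259  229  199  169  139  109   79   49   19  -10  -40  -70 -100 -130 -160 -190
 920  337  348  348  340  285  330  356  369  375  344  375  355  356  413  420  421  421  416  345  224  239  263  241  218
 890  348  347  337  286 -891  207  358  351  343  353  336  321  343  366  353  325  347  320  196  226  234  256  239  208
 860  347  337  287  286  387  453  413  365  372  377  384  387  391  392  390  367  494  325  206  207  233  238  233  215
 830  337    .  413  556  375  448  387  356  348  341  333  332  381  386  374  357  522  544  280  196  188  215  194  219
 799    .  427  597  574  340  307  320  310  285  250  248  253  335  291  293  250   87  558  588  165  170  180  180  197
 769  601  644  629  335  340  306  284  272  158  251  250  250  252  301  299  150   90   92  600  629  174  164  164  164
 739  688  666  340  340  316  286  287  267  231  103  105  104  100  284  268    6   92   92   93  642  675  168  138  155
 709  710  447  396  314  283  284  287  266  227  105  104  104  104  105  102    6   87   90   86  
[... 1963 characters left out ...]
  111  108  104  106   99   68   60
 510    3    4  102  101  113  116  120  119  117  116  114  102  104  102  103   79    9   10
 500    5    4  113  118  120  120  121  121  115  109  102  103  102  102  101    9    8    8
 490    2  109  113  116  118  119  118  115  101   98   96  100  103  101  100   10   10    9
 480    3  110  113  114  115  117  108  106  102   99    9    9    9    9    8    9    9    9
 470    3  108  109  109  108  109  109  104  101   11    8    8   10    9   10   11    9   10
 459    2  104  107  110  109  110  105   12   10    9    9   10   10   10   10    9   11    7
 449    .    .    .    .    .    .    .    .    .    .    .    .    .    .    .    .    .    .
```

Emit:
play_rows --pt "0 0 -0.02 0.03 -0.037 0 1" --pt "0 0 -0.02 0.03 -0.037 0 1" --pt "0 0 -0.02 0.03 -0.037 0 1" --pt "0 0 -0.02 0.03 -0.037 0 1" --pt "0 0 -0.02 0.03 -0.037 0 1" --pt "0 0 -0.02 0.03 -0.037 0 1" --pt "0 0 -0.02 0.03 -0.037 0 1" --pt "0 0 -0.02 0.03 -0.037 0 1" --pt "0 0 -0.02 0.03 -0.037 0 1" --pt "0 0 -0.02 0.03 -0.037 0 1" --pt "0 0 -0.02 0.03 -0.037 0 1" --pt "0 0 0 0 0 0 1" --grip_force 20

```text
t: 1.6
eef_pos: [0.5784, 0.2069, 0.2309]
ee_rot: [3.131, 0.001, -0.593]
force: [-0.2, 1.0, -0.8]
width: 0.0877
```

Emit:
play_rows --pt "0 0 -0.018 0.016 -0.015 0 1" --pt "0 0 -0.018 0.015 -0.015 0 1" --pt "0 0 0 0 0 0 1" --pt "0 0 0 0 0 -0.03 1" --pt "0 0 0 0 0 -0.03 1" --pt "0 0 0 0 0 0 1"

```text
t: 2.35
eef_pos: [0.6089, 0.1776, 0.1691]
ee_rot: [3.131, 0.002, -0.63]
force: [-0.5, -0.1, -0.6]
width: 0.0876
```

Emit:
play_rows --pt "0 0 0 0 0 -0.012 1" --pt "0 0 0 0 0 0 0" --pt "0 0 0 0 0 0 0" --pt "0 0 0 0 0 0 0" --pt "0 0 0 0 0 0 0" --pt "0 0 0 0 0 0 0"

```text
t: 3.1
eef_pos: [0.6102, 0.1791, 0.1606]
ee_rot: [3.136, 0.0, -0.628]
force: [-0.3, -0.2, 0.3]
width: 0.0621
```

Emit:
play_rows --pt "0 0 0 0 0 0.01 0" --pt "0 0 0 0 0 0.02 0" --pt "0 0 0 0 0 0.03 0" --pt "0 0 0 0 0 0.02 0" --pt "0 0 0 0 0 0 0"

```text
t: 3.72
eef_pos: [0.6103, 0.1789, 0.2451]
ee_rot: [3.136, -0.001, -0.628]
force: [0.4, -0.0, -0.8]
width: 0.0623
```

Run:
```python
from h import *
snap('scene','s1')
```

```text
(no output)
```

View pics/s1.png

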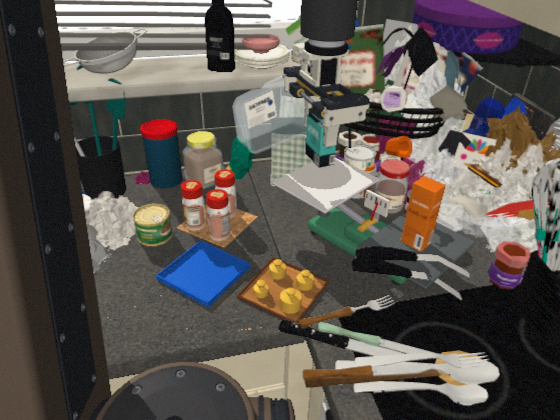

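Emit:
play_rows --pt "0 0 0.09 -0.028 0.017 0 0" --pt "0 0 0.09 -0.028 0.017 0 0" --pt "0 0 0.09 -0.028 0.017 0 0" --pt "0 0 0.09 -0.028 0.017 0 0" --pt "0 0 0.09 -0.028 0.017 0 0" --pt "0 0 0.09 -0.028 0.017 0 0" --pt "0 0 0.09 -0.028 0.017 -0.02 0" --pt "0 0 0 0 0 0 0"

```text
t: 4.78
eef_pos: [0.4043, 0.2975, 0.2137]
ee_rot: [3.125, 0.009, 0.02]
force: [1.4, 0.1, -0.5]
width: 0.0623
```

Emit:
play_rows --pt "0.01 0 -0.02 0.004 0.001 -0.04 0" --pt "0.006 -0.005 0 0 0 -0.04 0" --pt "0 0 0 0 0 -0.04 0" --pt "0 0 0 0 0 -0.01 0" --pt "0 0 0 0 0 0 0"

```text
t: 5.4
eef_pos: [0.41, 0.298, 0.0808]
ee_rot: [-3.142, 0.002, -0.003]
force: [0.5, 0.5, -0.8]
width: 0.062
```

Emit:
play_rows --pt "0 0 0 0 0 -0.008 0" --pt "0 0 0 0 0 -0.006 0" --pt "0 0 0 0 0 0 0" --pt "0 0 0 0 0 0 1" --pt "0 0 0 0 0 0 1" --pt "0 0 0 0 0 0 1"

```text
t: 6.15
eef_pos: [0.412, 0.3005, 0.07]
ee_rot: [-3.136, -0.003, -0.002]
force: [-0.2, 0.4, 0.4]
width: 0.0854
```

Emit:
play_rows --pt "0 0 0 0 0 0.04 1" --pt "0 0 0 0 0 0.06 1" --pt "0 0 0 0 0 0.06 1" --pt "0 0 0 0 0 0 1"

```text
t: 6.65
eef_pos: [0.4115, 0.2994, 0.2351]
ee_rot: [-3.137, -0.003, -0.002]
force: [-0.8, -0.1, -1.3]
width: 0.0874
```

```bash
cat >> h.py <<'E'
def rect(P):
    r=cv2.minAreaRect((P[:,:2]*1000).astype(np.float32)); return np.round(r[0],1),np.round(r[1],1),round(r[2],1),len(P),np.round(np.median(P[:,2])*1000,1)
def cc(n,Wd,xr,yr,zr,mn=30):
    m=(Wd[...,0]>xr[0])&(Wd[...,0]<xr[1])&(Wd[...,1]>yr[0])&(Wd[...,1]<yr[1])&(Wd[...,2]>zr[0])&(Wd[...,2]<zr[1])
    k,l,st,c=cv2.connectedComponentsWithStats(m.astype(np.uint8))
    for i in range(1,k):
        if st[i,4]>mn: print(n,c[i].round(),rect(Wd[l==i]))
def both(f):
    r=[]
    for n in('top','scene'):
        im,d=snap(n,f+'_'+n); r.append((n,im,cloud(n,d)))
    return r
def pans(R):
    for n,im,W in R:
        # clean patches of pans
        for nm,c in(('goods',(.646,.172)),('weight',(.590,-.047))):
            z=[]
            m=(abs(W[...,0]-c[0])<.1)&(abs(W[...,1]-c[1])<.09)&(W[...,2]>.06)&(W[...,2]<.14)
            hh,e=np.histogram(W[...,2][m],bins=np.arange(.06,.14,.001)); i=np.argmax(hh[:]); 
            print(n,nm,'mode z',round(e[i],4),hh[i])
E
python3 - <<'E'
from h import *
R=both('a1'); pans(R)
for n,im,W in R:
    cc(n+' orgtop',W,(.5,.75),(-.15,.02),(.19,.245))
    cc(n+' teal',W,(.3,.45),(.22,.37),(.075,.1))
E
```

```text
top goods mode z 0.119 657
top weight mode z 0.081 461
scene goods mode z 0.119 1130
scene weight mode z 0.081 969
top orgtop [393. 181.] (array([592.4, -43.5]), array([44.3, 38. ]), 75.9, 375, np.float64(213.1))
top teal [247. 274.] (array([396.7, 296. ]), array([ 4.3, 48.5]), 0.2, 47, np.float64(87.4))
scene orgtop [427. 189.] (array([594.4, -45.3]), array([45.3, 41.1]), 77.0, 633, np.float64(210.3))
scene teal [211. 231.] (array([414.2, 300.5]), array([36. , 63.7]), 0.4, 528, np.float64(87.5))
```

View pics/a1_scene.png

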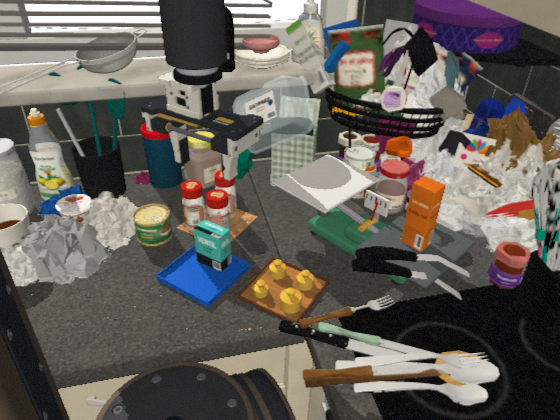

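Emit:
play_rows --pt "0 0 -0.03 0.022 -0.043 0.006 1" --pt "0 0 -0.03 0.022 -0.043 0.004 1" --pt "0 0 -0.03 0.022 -0.043 0.004 1" --pt "0 0 -0.03 0.022 -0.043 0 1" --pt "0 0 -0.03 0.022 -0.043 0 1" --pt "0 0 -0.03 0.022 -0.043 0 1" --pt "0 0 -0.03 0.022 -0.043 0 1" --pt "0 0 -0.03 0.022 -0.043 0 1" --pt "0 0 0 0 0 0 1"

```text
t: 7.88
eef_pos: [0.5831, -0.0597, 0.229]
ee_rot: [3.127, 0.024, -0.248]
force: [-1.2, 0.2, 0.4]
width: 0.0873
```

Emit:
play_rows --pt "0.008 -0.027 0 0.005 0.008 0.006 1" --pt "0 0 0 0.005 0.007 0 1" --pt "0 0 0 0 0 0 1"

```text
t: 8.25
eef_pos: [0.5922, -0.0422, 0.2331]
ee_rot: [3.141, 0.002, -0.247]
force: [-0.3, 0.5, -1.0]
width: 0.0878
```

Emit:
play_rows --pt "0 0 0 0 -0.001 -0.023 1" --pt "0 0 0 0 0 -0.02 1" --pt "0 0 0 0 0 0 1" --pt "0 0 0 0 0 0 0" --pt "0 0 0 0 0 0 0" --pt "0 0 0 0 0 0 0" --pt "0 0 0 0 0 0 0" --pt "0 0 0 0 0 0 0" --pt "0 0 0 0 0 0 0"

```text
t: 9.38
eef_pos: [0.5934, -0.0393, 0.1937]
ee_rot: [-3.139, -0.004, -0.24]
force: [-0.6, -0.5, 0.4]
width: 0.0449
```

Emit:
play_rows --pt "0 0 0 0 0 0.01 0" --pt "0 0 0 0 0 0.03 0" --pt "0 0 0 0 0 0.05 0" --pt "0 0 0 0 0 0.04 0" --pt "0 0 0 0 0 0 0"

```text
t: 10.0
eef_pos: [0.5923, -0.0398, 0.3295]
ee_rot: [-3.14, -0.003, -0.241]
force: [0.2, -0.4, -1.6]
width: 0.0443
```

Emit:
play_rows --pt "0 0 0.03 -0.03 0.042 0 0" --pt "0 0 0.03 -0.03 0.042 0 0" --pt "0 0 0.03 -0.03 0.042 0 0" --pt "0 0 0.03 -0.03 0.042 0 0" --pt "0 0 0.03 -0.03 0.042 -0.01 0" --pt "0 0 0.03 -0.03 0.042 -0.01 0" --pt "0 0 0.03 -0.03 0.042 -0.01 0" --pt "0 0 0.03 -0.03 0.042 -0.01 0" --pt "0 0 0 0 0 0 0"

```text
t: 11.12
eef_pos: [0.3416, 0.303, 0.2854]
ee_rot: [-3.141, 0.001, 0.004]
force: [2.0, -0.6, -2.1]
width: 0.0443
```

Emit:
play_rows --pt "0 0 0 0.009 -0.004 -0.02 0" --pt "0 0 0 0 0 -0.04 0" --pt "0 0 0 0 0 -0.04 0" --pt "0 0 0 0 0 -0.03 0" --pt "0 0 0 0 0 -0.02 0" --pt "0 0 0 0 0 0 0"

```text
t: 11.88
eef_pos: [0.3512, 0.2959, 0.1314]
ee_rot: [3.142, 0.001, 0.003]
force: [0.3, -0.1, -0.3]
width: 0.0441
```

Run:
```python
from h import *
snap('scene','s2'); print(get_state()['eef_pos'])
```

```text
[0.35154176 0.29653524 0.13238949]
```

View pics/s2.png

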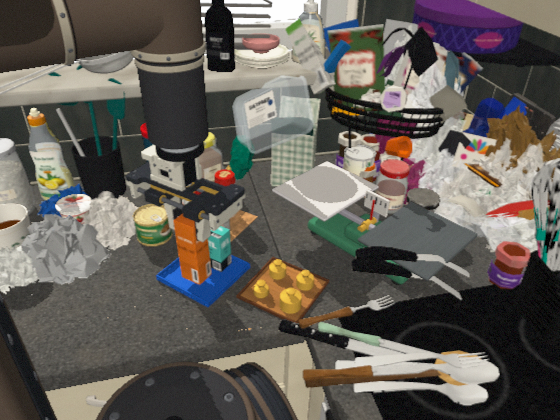

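Emit:
play_rows --pt "0 0 0 0 0 -0.01 0" --pt "0 0 0 0 0 -0.006 0" --pt "0 0 0 0 0 0 0"

```text
t: 12.3
eef_pos: [0.3525, 0.2975, 0.1175]
ee_rot: [-3.137, -0.002, 0.003]
force: [0.3, -0.4, -0.2]
width: 0.0443
```

Emit:
play_rows --pt "0 0 0 0 0 0 1" --pt "0 0 0 0 0 0 1" --pt "0 0 0 0 0 0 1" --pt "0 0 0 0 0 0.04 1" --pt "0 0 0 0 0 0.05 1" --pt "0 0 0 0 0 0.05 1" --pt "0 0 0 0 0 0 1"

```text
t: 13.18
eef_pos: [0.3526, 0.2974, 0.263]
ee_rot: [-3.136, -0.003, 0.004]
force: [-0.1, 0.3, -0.4]
width: 0.0872
```

Run:
```python
from h import *
R=both('a2'); pans(R)
for n,im,W in R:
    cc(n+' org',W,(.28,.45),(.22,.37),(.12,.15))
    cc(n+' teal',W,(.3,.45),(.22,.37),(.075,.1))
```

```text
top goods mode z 0.1 619
top weight mode z 0.1 618
scene goods mode z 0.1 1132
scene weight mode z 0.1 1681
scene org [191. 229.] (array([354.2, 294.9]), array([38.3, 46.6]), 2.3, 509, np.float64(134.2))
scene teal [216. 231.] (array([415.5, 300.8]), array([64.4, 37.4]), 89.1, 371, np.float64(87.7))
scene teal [193. 251.] (array([344.6, 286. ]), array([30.4, 55.6]), 40.8, 335, np.float64(88.1))
```

View pics/a2_scene.png

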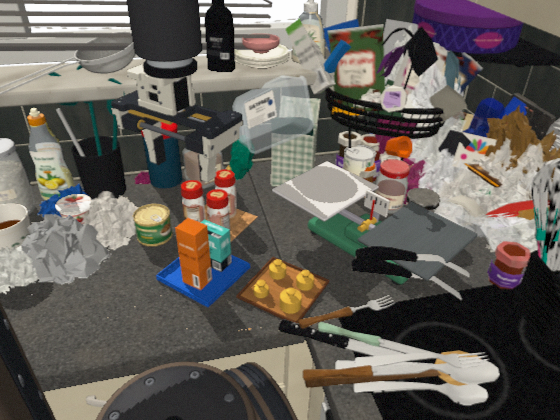

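View pics/a2_top.png

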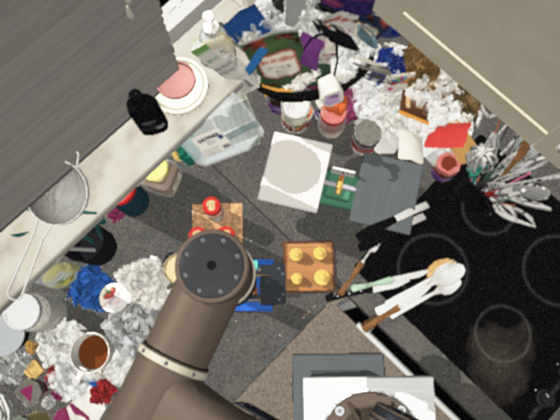

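Emit:
play_rows --pt "0 0 0.066 0.034 0.0135 0 1" --pt "0 0 0.066 0.034 0.0135 0 1" --pt "0 0 0.066 0.034 0.0135 0 1" --pt "0 0 0.066 0.034 0.0135 -0.02 1" --pt "0 0 0.066 0.034 0.0135 -0.02 1" --pt "0 0 0.066 0.034 0.0135 -0.02 1" --pt "0 0 0 0 0 0 1"

```text
t: 14.15
eef_pos: [0.5578, 0.3751, 0.1841]
ee_rot: [3.135, 0.016, 0.413]
force: [-1.0, -1.6, -1.1]
width: 0.0879
```

Emit:
play_rows --pt "0.012 -0.012 0 0.003 0.005 -0.03 1" --pt "0 0 0 0 0 -0.04 1" --pt "0 0 0 0 0 -0.03 1" --pt "0 0 0 0 0 0 1"

```text
t: 14.65
eef_pos: [0.5578, 0.3778, 0.0778]
ee_rot: [3.139, 0.006, 0.411]
force: [0.5, -0.2, -0.1]
width: 0.0877
```

Emit:
play_rows --pt "0 0 0 0 0 -0.007 1" --pt "0 0 0 0 0 0 0" --pt "0 0 0 0 0 0 0" --pt "0 0 0 0 0 0 0" --pt "0 0 0 0 0 0 0" --pt "0 0 0 0 0 0 0" --pt "0 0 0 0 0 0 0" --grip_force 25

```text
t: 15.52
eef_pos: [0.5591, 0.3794, 0.0756]
ee_rot: [3.141, -0.0, 0.411]
force: [0.6, -0.5, -0.5]
width: 0.0445
```

Emit:
play_rows --pt "0 0 0 0 0 0.02 0" --pt "0 0 0 0 0 0.04 0" --pt "0 0 0 0 0 0.05 0" --pt "0 0 0 0 0 0.05 0" --pt "0 0 0 0 0 0 0"

```text
t: 16.15
eef_pos: [0.557, 0.3774, 0.237]
ee_rot: [3.139, 0.006, 0.41]
force: [-0.1, 0.0, -1.5]
width: 0.0443
```

Run:
```python
from h import *
W=cloud('top',np.load('pics/top0.npy'));S=cloud('scene',np.load('pics/scene0.npy'))
for nm,P in(('both',np.concatenate([W.reshape(-1,3),S.reshape(-1,3)])),):
    P=P[~np.isnan(P).any(1)]
    ys=np.arange(.30,.03,-.015)
    print(nm,' '.join('%4d'%(y*1000) for y in ys))
    for x in np.arange(.79,.59,-.015):
        r=[]
        for y in ys:
            q=P[(abs(P[:,0]-x)<.0075)&(abs(P[:,1]-y)<.0075)]
            r.append('%4d'%(np.percentile(q[:,2],90)*1000) if len(q)>2 else '   .')
        print('%4d'%(x*1000),' '.join(r))
```

```text
both  300  285  269  254  239  224  209  194  179  164  149  134  119  104   89   74   59   44   29
 790  281  262  270  265  250  249  249  246  246  247  247  249  286  290  292  246  152  112   33
 775  275    .  145    5    2  251  249  248  248  248  248    3  294  300  299  289  115   99    5
 760  272  255  155    4    4    . -895    .    .    .    2    2  293  297  293  284   71    4   82
 745  265  247  234    2    4  103  102  101  101    .    1    2  277  273  266    3    5    3   85
 730  269  251  232  216   30  102  102  102  102  101  100  100  100   98    .    3    4    3   63
 715  269  250  228  209  104  104  103  103  103  102  102  102  102  103  101    6    3    4    2
 700  263  249  229  207  103  103  104  103  102  102  102  102  102  102  102    3    4    5    3
 684  248  244  229    3  104  104  103  104  102  102  103  103  102  104  101    3    5    4    2
 669  223  227  223    1  102  103  102  103  104  104  103  103  103  103  101    .    .    .    .
 654    4    3    3  100  102  102  103  104  103  104  102  102  102  102  107  124   97   70    .
 639    4    4    3  101  101  104  103  185  186  105  102  102  103  101  118  124  124  124  123
 624    2    2    4  101  102  101  184  187  186  185  100  102  101  100   69   70  107   68   62
 609    2    3    3  102  102  102  181  185  186  186  185  127  102  100   61   71   71   70   98
 594    1    3   99  102  102  102  102  178  184  186  181  102  101   85   57   64   64   62  102
```

Emit:
play_rows --pt "0 0 0 0.014 -0.046 0 0" --pt "0 0 0 0.014 -0.046 0 0" --pt "0 0 0 0.014 -0.046 0 0" --pt "0 0 0 0 0 0 0"

```text
t: 16.65
eef_pos: [0.5971, 0.2357, 0.2323]
ee_rot: [3.139, 0.012, 0.412]
force: [-0.0, 1.0, -2.5]
width: 0.044
```

Emit:
play_rows --pt "0.005 -0.011 0 0.002 0.002 -0.03 0" --pt "0 0 0 0 0 -0.02 0" --pt "0 0 0 0 0 -0.01 0" --pt "0 0 0 0 0 -0.01 0" --pt "0 0 0 0 0 0 0"

```text
t: 17.27
eef_pos: [0.5978, 0.2378, 0.1573]
ee_rot: [3.14, 0.004, 0.411]
force: [-1.5, -0.2, 2.0]
width: 0.0439
```

Run:
```python
from h import *
R=both('a3'); pans(R);print(get_state()['eef_pos'])
```

```text
top goods mode z 0.084 304
top weight mode z 0.116 701
scene goods mode z 0.084 1023
scene weight mode z 0.115 1754
[0.59846436 0.23806565 0.15855873]
```

View pics/a3_scene.png

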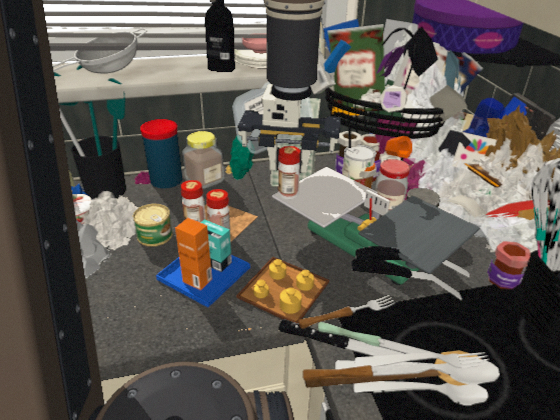

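Emit:
play_rows --pt "0 0 0 0 0 -0.006 0" --pt "0 0 0 0 0 -0.003 0" --pt "0 0 0 0 0 0 0"

```text
t: 17.75
eef_pos: [0.5991, 0.2385, 0.1506]
ee_rot: [3.14, -0.001, 0.411]
force: [-0.2, -0.1, -0.9]
width: 0.0443
```

Emit:
play_rows --pt "0 0 0 0 0 0 0.6" --pt "0 0 0 0 0 0 0.8" --pt "0 0 0 0 0 0 1" --pt "0 0 0 0 0 0 1" --pt "0 0 0 0 0 0.04 1" --pt "0 0 0 0 0 0.05 1" --pt "0 0 0 0 0 0.02 1"

```text
t: 18.62
eef_pos: [0.5986, 0.2381, 0.2625]
ee_rot: [3.139, 0.002, 0.411]
force: [0.6, 0.1, 0.1]
width: 0.0877
```

Run:
```python
from h import *
R=both('a4'); pans(R);print(get_state()['eef_pos'])
for n,im,W in R:
    cc(n+' jars',W,(.45,.75),(.05,.45),(.1,.115))
    cc(n+' jar',W,(.45,.75),(.05,.3),(.17,.19))
```

```text
top goods mode z 0.075 342
top weight mode z 0.125 679
scene goods mode z 0.074 949
scene weight mode z 0.125 1865
[0.59882054 0.23820751 0.26226332]
top jars [339. 173.] (array([635.7,  68.3]), array([35., 13.]), 77.4, 33, np.float64(109.2))
top jar [268. 185.] (array([591.3, 237.9]), array([27.3, 43.2]), 22.3, 193, np.float64(181.2))
scene jars [286. 149.] (array([737.7, 320.6]), array([ 8.3, 82.3]), 18.0, 120, np.float64(109.1))
scene jars [255. 150.] (array([688.7, 382.3]), array([13.2, 43.6]), 4.1, 47, np.float64(107.6))
scene jars [191. 186.] (array([490. , 410.1]), array([45.5, 41.5]), 38.2, 243, np.float64(108.0))
scene jars [288. 189.] (array([590.7, 231.9]), array([19.3, 42.7]), 34.4, 127, np.float64(107.7))
scene jars [216. 196.] (array([490.4, 343.6]), array([44.9, 42.9]), 19.8, 266, np.float64(108.1))
scene jars [371. 201.] (array([640.4,  68.9]), array([35.7, 14.7]), 80.3, 87, np.float64(108.2))
scene jar [296. 132.] (array([700.5, 279.5]), array([19.1, 59.6]), 37.9, 131, np.float64(181.1))
scene jar [289. 157.] (array([600.9, 239.6]), array([46.6, 42.9]), 32.7, 272, np.float64(180.4))
```

View pics/a4_scene.png

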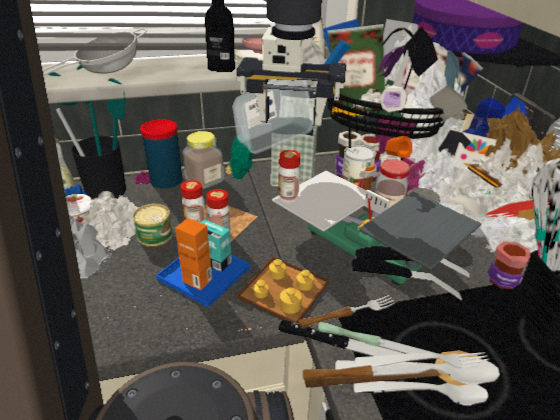

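Emit:
play_rows --pt "0 0 0.131 -0.018 0.0175 0 1" --pt "0 0 0.131 -0.018 0.0175 0 1" --pt "0 0 0.131 -0.018 0.0175 0 1" --pt "0 0 0.131 -0.018 0.0175 -0.02 1" --pt "0 0 0.131 -0.018 0.0175 -0.03 1" --pt "0 0 0.131 -0.018 0.0175 -0.03 1" --pt "0 0 0 0 0 0 1"

```text
t: 19.6
eef_pos: [0.4853, 0.3438, 0.1736]
ee_rot: [-3.14, 0.006, 1.221]
force: [0.1, -0.3, -0.1]
width: 0.0873
```

Emit:
play_rows --pt "0.005 0 0 0.004 0.0 -0.04 1" --pt "0 0 0 0 0 -0.03 1" --pt "0 0 0 0 0 -0.02 1" --pt "0 0 0 0 0 0 1"

```text
t: 20.1
eef_pos: [0.4911, 0.3434, 0.0822]
ee_rot: [-3.14, 0.0, 1.215]
force: [0.6, 0.7, 0.3]
width: 0.0875
```

Emit:
play_rows --pt "0 0 0 0 0 -0.006 1" --pt "0 0 0 0 0 0 0" --pt "0 0 0 0 0 0 0" --pt "0 0 0 0 0 0 0" --pt "0 0 0 0 0 0 0" --pt "0 0 0 0 0 0 0" --pt "0 0 0 0 0 0 0" --grip_force 25

```text
t: 20.98
eef_pos: [0.493, 0.3447, 0.0797]
ee_rot: [3.141, -0.005, 1.214]
force: [0.2, 0.1, -0.1]
width: 0.0441
```

Emit:
play_rows --pt "0 0 0 0 0 0.02 0" --pt "0 0 0 0 0 0.04 0" --pt "0 0 0 0 0 0.05 0" --pt "0 0 0 0 0 0.06 0" --pt "0 0 0 0 0 0 0"

```text
t: 21.6
eef_pos: [0.4916, 0.343, 0.253]
ee_rot: [-3.141, -0.001, 1.213]
force: [-0.9, 0.3, -1.8]
width: 0.0439
```

Emit:
play_rows --pt "0 0 0 0.021 -0.049 0.01 0" --pt "0 0 0 0.021 -0.049 0 0" --pt "0 0 0 0.021 -0.049 0 0" --pt "0 0 0 0.021 -0.049 0 0" --pt "0 0 0 0 0 0 0"

```text
t: 22.22
eef_pos: [0.5752, 0.1417, 0.2596]
ee_rot: [-3.138, 0.001, 1.216]
force: [-0.5, -0.1, -0.5]
width: 0.0439
```

Emit:
play_rows --pt "0 0 0 0 0 -0.04 0" --pt "0 0 0 0 0 -0.04 0" --pt "0 0 0 0 0 -0.015 0" --pt "0 0 0 0 0 0 0"

```text
t: 22.72
eef_pos: [0.5744, 0.1418, 0.161]
ee_rot: [-3.137, 0.002, 1.215]
force: [-0.1, -0.6, 0.1]
width: 0.0442
```

Emit:
play_rows --pt "0 0 0 0 0 -0.006 0" --pt "0 0 0 0 0 -0.004 0" --pt "0 0 0 0 0 0 0"

```text
t: 23.1
eef_pos: [0.5759, 0.1432, 0.1533]
ee_rot: [-3.14, -0.001, 1.216]
force: [-0.2, -0.5, -0.5]
width: 0.0439
```

Run:
```python
from h import *
im,d=snap('scene','s5');W=cloud('scene',d);pans([('scene',im,W)]);print(get_state()['eef_pos'])
cv2.imwrite('pics/s5c.png',cv2.resize(im[100:260,220:460],(720,480)))
```

```text
scene goods mode z 0.074 510
scene weight mode z 0.125 1945
[0.57603211 0.14319096 0.15355018]
```

View pics/s5c.png

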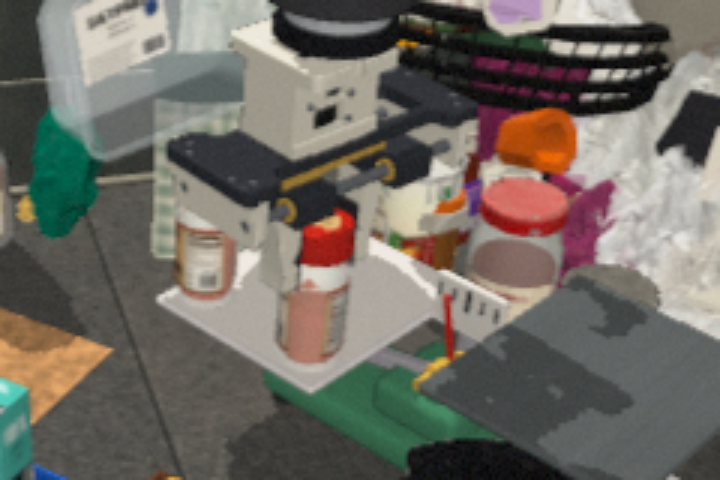

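Emit:
play_rows --pt "0 0 0 0 0 -0.001 0" --pt "0 0 0 0 0 0 0.7" --pt "0 0 0 0 0 0 0.8" --pt "0 0 0 0 0 0 0.8" --pt "0 0 0 0 0 0.04 0.8" --pt "0 0 0 0 0 0.06 0.8" --pt "0 0 0 0 0 0.02 0.8"

```text
t: 24.02
eef_pos: [0.5754, 0.1426, 0.2751]
ee_rot: [-3.139, 0.001, 1.216]
force: [0.4, 0.2, -0.6]
width: 0.0703
```

Run:
```python
from h import *
R=both('a6'); pans(R);print(get_state()['eef_pos'])
for n,im,W in R:
    cc(n+' jars',W,(.45,.53),(.33,.45),(.1,.115))
    cc(n+' jar',W,(.45,.65),(.05,.3),(.17,.19))
    cc(n+' weights',W,(.33,.52),(.06,.23),(.012,.06),20)
```

```text
top goods mode z 0.073 38
top weight mode z 0.125 685
scene goods mode z 0.074 563
scene weight mode z 0.125 1944
[0.57523779 0.14259133 0.27420377]
top jars [197. 239.] (array([477.7, 412. ]), array([26.3, 38. ]), 17.5, 143, np.float64(108.9))
top jar [272. 187.] (array([586.7, 230.3]), array([10.5, 28. ]), 29.9, 57, np.float64(180.8))
top weights [319. 253.] (array([453. , 115.8]), array([33.4, 30.8]), 0.9, 142, np.float64(23.2))
top weights [326. 274.] (array([400.5,  99.5]), array([27.1,  8.7]), 33.7, 32, np.float64(28.9))
top weights [341. 292.] (array([355.3,  65.6]), array([10.8, 29.3]), 89.9, 38, np.float64(25.5))
scene jars [191. 187.] (array([489.5, 409.7]), array([44.7, 41.8]), 37.8, 244, np.float64(107.9))
scene jar [289. 157.] (array([602.1, 238.8]), array([44.9, 41.8]), 17.0, 269, np.float64(180.3))
scene jar [326. 177.] (array([573.1, 141. ]), array([44.1, 44.6]), 34.9, 330, np.float64(180.4))
scene weights [277. 268.] (array([451.4, 172.5]), array([31.6, 31.5]), 33.2, 230, np.float64(22.0))
scene weights [304. 278.] (array([454.2, 113.1]), array([31.2, 33. ]), 25.1, 238, np.float64(22.0))
scene weights [260. 287.] (array([391.2, 171.7]), array([24.4, 28. ]), 51.1, 169, np.float64(17.7))
scene weights [290. 298.] (array([391.8, 109.6]), array([38.7, 38.7]), 27.4, 408, np.float64(28.2))
scene weights [293. 324.] (array([347.8,  76.2]), array([27. , 49.5]), 27.4, 176, np.float64(13.6))
```

Emit:
play_rows --pt "0 0 0.019 -0.0145 0.0445 0 0.72" --pt "0 0 0.019 -0.0145 0.0445 0 0.72" --pt "0 0 0.019 -0.0145 0.0445 0 0.72" --pt "0 0 0.019 -0.0145 0.0445 -0.03 0.72" --pt "0 0 0.019 -0.0145 0.0445 -0.03 0.72" --pt "0 0 0.019 -0.0145 0.0445 -0.03 0.72" --pt "0 0 0 0 0 0 0.72"

```text
t: 25.0
eef_pos: [0.4829, 0.415, 0.1754]
ee_rot: [-3.136, 0.005, 1.33]
force: [-0.0, -1.8, -0.1]
width: 0.063
```

Emit:
play_rows --pt "0.003 0.005 0 0.006 -0.004 -0.04 0.72" --pt "0 0 0 0 0 -0.03 0.72" --pt "0 0 0 0 0 -0.02 0.72" --pt "0 0 0 0 0 0 0.72"

```text
t: 25.5
eef_pos: [0.4891, 0.409, 0.082]
ee_rot: [-3.13, 0.005, 1.33]
force: [-0.3, -0.4, 0.7]
width: 0.0636
```

Emit:
play_rows --pt "0 0 0 0 0 -0.006 0.72" --pt "0 0 0 0 0 0 0" --pt "0 0 0 0 0 0 0" --pt "0 0 0 0 0 0 0" --pt "0 0 0 0 0 0 0" --pt "0 0 0 0 0 0 0" --grip_force 25

```text
t: 26.25
eef_pos: [0.4904, 0.4096, 0.0791]
ee_rot: [-3.132, 0.001, 1.33]
force: [0.5, 0.9, -1.7]
width: 0.0439
```

Emit:
play_rows --pt "0 0 0 0 0 0.02 0" --pt "0 0 0 0 0 0.04 0" --pt "0 0 0 0 0 0.06 0" --pt "0 0 0 0 0 0.06 0" --pt "0 0 0 0 0 0.06 0" --pt "0 0 0 0 0 0 0"

```text
t: 27.0
eef_pos: [0.4885, 0.4072, 0.3251]
ee_rot: [-3.13, 0.005, 1.329]
force: [0.1, 0.1, -1.6]
width: 0.044
```

Emit:
play_rows --pt "0 0 0 0.023 -0.0375 0 0" --pt "0 0 0 0.023 -0.0375 0 0" --pt "0 0 0 0.023 -0.0375 0 0" --pt "0 0 0 0.023 -0.0375 0 0" --pt "0 0 0 0.023 -0.0375 0 0" --pt "0 0 0 0.023 -0.0375 0 0" --pt "0 0 0 0 0 0 0" --pt "0 0 0 0 0 0 0"

```text
t: 28.0
eef_pos: [0.6267, 0.1751, 0.3174]
ee_rot: [-3.122, 0.009, 1.331]
force: [-0.7, 0.2, -1.9]
width: 0.0444
```

Emit:
play_rows --pt "0.004 -0.021 0 0.0 0.005 -0.03 0" --pt "0 0 0 0 0 -0.04 0" --pt "0 0 0 0 0 -0.03 0" --pt "0 0 0 0 0 -0.03 0" --pt "0 0 0 0 0 -0.015 0" --pt "0 0 0 0 0 0 0"

```text
t: 28.75
eef_pos: [0.6235, 0.1852, 0.1678]
ee_rot: [3.141, -0.001, 1.338]
force: [0.1, -0.2, -0.2]
width: 0.0438
```

Emit:
play_rows --pt "0 0 0 0.002 -0.003 -0.006 0" --pt "0 0 0 0 0 -0.006 0" --pt "0 0 0 0 0 -0.004 0" --pt "0 0 0 0 0 0 0"

```text
t: 29.25
eef_pos: [0.6272, 0.183, 0.1541]
ee_rot: [3.137, -0.004, 1.338]
force: [-1.0, -0.6, -0.9]
width: 0.0437
```

Run:
```python
from h import *
im,d=snap('scene','s7');W=cloud('scene',d);pans([('scene',im,W)]);print(get_state()['eef_pos'],get_state()['force'])
cv2.imwrite('pics/s7c.png',cv2.resize(im[100:260,220:460],(720,480)))
```

```text
scene goods mode z 0.074 500
scene weight mode z 0.125 1948
[0.62733157 0.18302466 0.1543029 ] [ 0.52875978 -0.57298487 -1.48518965]
```

View pics/s7c.png

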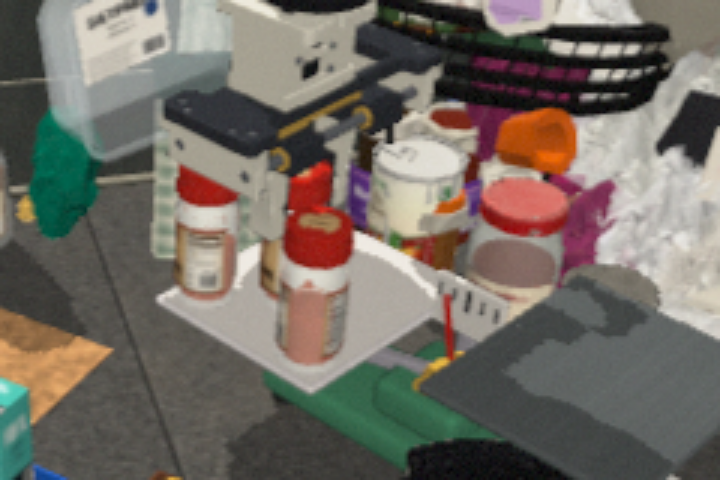

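Emit:
play_rows --pt "0 0 0 0 0 -0.002 0" --pt "0 0 0 0 0 0 0" --pt "0 0 0 0 0 0 0.65" --pt "0 0 0 0 0 0 0.72" --pt "0 0 0 0 0 0 0.72" --pt "0 0 0 0 0 0.04 0.72" --pt "0 0 0 0 0 0.06 0.72" --pt "0 0 0 0 0 0.03 0.72"

```text
t: 30.3
eef_pos: [0.6264, 0.1823, 0.284]
ee_rot: [3.14, -0.001, 1.338]
force: [0.9, 0.2, 0.6]
width: 0.0631
```

Run:
```python
from h import *
R=both('a8'); pans(R);print(get_state()['eef_pos'])
for n,im,W in R:
    cc(n+' jar',W,(.5,.68),(.05,.3),(.17,.19))
    cc(n+' weights',W,(.33,.52),(.06,.23),(.012,.06),20)
```

```text
top goods mode z 0.075 189
top weight mode z 0.125 687
scene goods mode z 0.074 493
scene weight mode z 0.125 1926
[0.62712031 0.18260615 0.2850437 ]
top jar [263. 184.] (array([594.7, 248.7]), array([44.6, 27.8]), 32.4, 118, np.float64(180.7))
top jar [310. 193.] (array([572. , 141.4]), array([39.7, 44.8]), 73.1, 280, np.float64(181.4))
top weights [319. 253.] (array([453. , 115.5]), array([31.1, 33.3]), 88.2, 140, np.float64(23.6))
top weights [324. 276.] (array([394.3, 103.5]), array([35.9, 20.8]), 11.4, 96, np.float64(30.5))
top weights [339. 293.] (array([352.1,  66.2]), array([22.9, 29.7]), 33.8, 67, np.float64(22.4))
scene jar [289. 157.] (array([601.1, 239.5]), array([44. , 43.2]), 35.5, 272, np.float64(180.4))
scene jar [318. 159.] (array([626.9, 184.5]), array([43.8, 43.1]), 27.8, 276, np.float64(180.3))
scene jar [325. 176.] (array([573.7, 141.8]), array([43. , 43.7]), 63.6, 319, np.float64(180.5))
scene weights [277. 267.] (array([451.5, 173. ]), array([29.7, 32.3]), 26.4, 222, np.float64(22.0))
scene weights [304. 278.] (array([453.6, 113.1]), array([31.7, 33. ]), 21.9, 240, np.float64(21.8))
scene weights [260. 287.] (array([390.9, 171.1]), array([25.9, 27.5]), 48.1, 174, np.float64(17.8))
scene weights [290. 299.] (array([392.1, 109.7]), array([36.7, 38.2]), 30.6, 410, np.float64(28.2))
scene weights [293. 324.] (array([348.6,  76.8]), array([25.6, 49.1]), 26.1, 191, np.float64(13.8))
```

View pics/a8_scene.png

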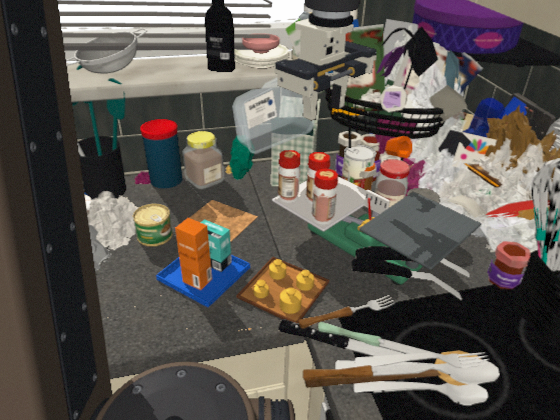

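Emit:
play_rows --pt "0 0 -0.134 -0.0235 -0.007 0.005 0.6" --pt "0 0 -0.134 -0.0235 -0.007 0 0.5" --pt "0 0 -0.134 -0.0235 -0.007 0 0.42" --pt "0 0 -0.134 -0.0235 -0.007 0 0.42" --pt "0 0 -0.134 -0.0235 -0.007 0 0.42" --pt "0 0 -0.134 -0.0235 -0.007 0 0.42" --pt "0 0 -0.134 -0.0235 -0.007 -0.03 0.42" --pt "0 0 -0.134 -0.0235 -0.007 -0.04 0.42" --pt "0 0 -0.134 -0.0235 -0.007 -0.04 0.42" --pt "0 0 -0.134 -0.0235 -0.007 -0.04 0.42" --pt "0 0 0 0 0 0 0.42"

```text
t: 31.78
eef_pos: [0.3821, 0.1081, 0.1313]
ee_rot: [3.138, -0.002, -0.048]
force: [0.3, -1.1, 0.7]
width: 0.0368
```

Emit:
play_rows --pt "0 0 0.04 0.009 0.002 -0.03 0.42" --pt "0 0 0 0 0 -0.03 0.42" --pt "0 0 0 0 0 0 0.42" --pt "0 0 0 0 0 0 0.42"

```text
t: 32.28
eef_pos: [0.3946, 0.1124, 0.0729]
ee_rot: [3.141, -0.007, -0.0]
force: [-1.0, 0.6, 0.3]
width: 0.0368
```

Run:
```python
from h import *
im,d=snap('scene','s9');W=cloud('scene',d);print(get_state()['eef_pos'])
cc('w',W,(.33,.52),(.06,.23),(.012,.045),20)
cv2.imwrite('pics/s9c.png',cv2.resize(im[210:350,200:410],(720,480)))
```

```text
[0.39447976 0.11238044 0.07294478]
w [311. 280.] (array([456.3, 101.2]), array([28.9,  7.8]), 10.2, 38, np.float64(20.5))
w [260. 287.] (array([390.9, 171.2]), array([26.4, 27.5]), 49.8, 171, np.float64(18.2))
w [290. 298.] (array([392.2, 109.7]), array([38.1, 38.5]), 29.4, 408, np.float64(28.4))
w [294. 324.] (array([349.2,  76.1]), array([24.8, 48.1]), 27.5, 166, np.float64(13.7))
```

View pics/s9c.png

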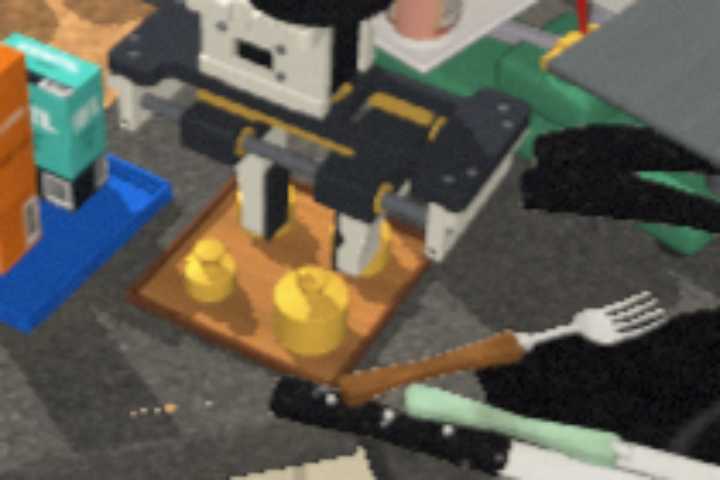

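Emit:
play_rows --pt "0 0 0 -0.003 -0.002 -0.018 0.42" --pt "0 0 0 0 0 -0.012 0.42" --pt "0 0 0 0 0 -0.001 0.42" --pt "0 0 0 0 0 0 0.42"

```text
t: 32.83
eef_pos: [0.3942, 0.1126, 0.0448]
ee_rot: [-3.137, -0.013, 0.001]
force: [-0.8, -0.3, 0.5]
width: 0.0365
```

Emit:
play_rows --pt "0 0.012 0 -0.003 -0.002 -0.002 0.42" --pt "0 0 0 0 0 0 0" --pt "0 0 0 0 0 0 0" --pt "0 0 0 0 0 0 0" --pt "0 0 0 0 0 0 0" --grip_force 30

```text
t: 33.45
eef_pos: [0.3914, 0.1107, 0.0436]
ee_rot: [-3.136, -0.001, 0.001]
force: [-0.7, -0.8, 0.7]
width: 0.0139
```

Emit:
play_rows --pt "0 0 0 0 0 0.01 0" --pt "0 0 0 0 0 0.02 0" --pt "0 0 0 0 0 0.03 0" --pt "0 0 0 0 0 0 0"

```text
t: 33.95
eef_pos: [0.3908, 0.1104, 0.1064]
ee_rot: [-3.137, 0.0, 0.001]
force: [-0.5, 0.0, -2.1]
width: 0.0138
```

Run:
```python
from h import *
im,d=snap('scene','s10');W=cloud('scene',d);s=get_state();print(s['eef_pos'],s['width'],s['force'])
cv2.imwrite('pics/s10c.png',cv2.resize(im[190:330,200:410],(720,480)))
```

```text
[0.38992907 0.1098037  0.10520321] 0.013499634884628223 [ 0.41671423 -0.70344395 -1.75061465]
```

View pics/s10c.png

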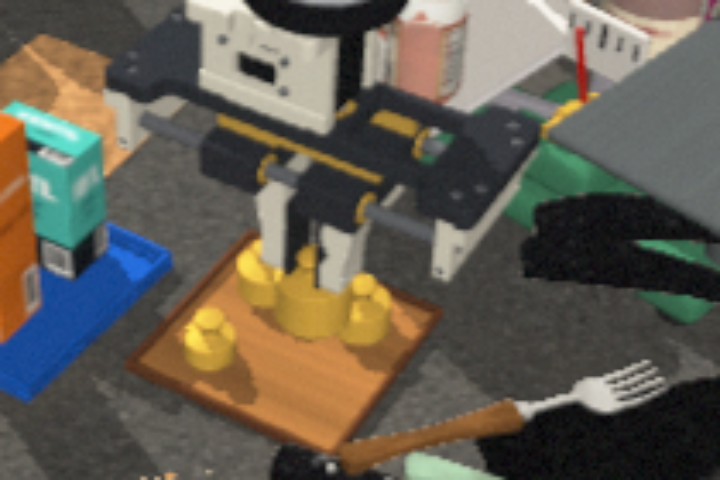

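Emit:
play_rows --pt "0 0 0 0 0 0.05 0" --pt "0 0 0 0.01 -0.008 0.05 0" --pt "0 0 0 0.034 -0.026 0.02 0" --pt "0 0 0 0.034 -0.026 0 0" --pt "0 0 0 0.034 -0.026 0 0" --pt "0 0 0 0.034 -0.026 0 0" --pt "0 0 0 0.034 -0.026 0 0" --pt "0 0 0 0.03 -0.023 0 0" --pt "0 0 0 0 0 0 0"

```text
t: 35.12
eef_pos: [0.6012, -0.0584, 0.2194]
ee_rot: [-3.141, 0.016, 0.002]
force: [-0.2, -0.5, -2.6]
width: 0.0135
```

Emit:
play_rows --pt "0 -0.016 0 0 0.006 -0.025 0" --pt "0 0 0 0 0 -0.02 0" --pt "0 0 0 0 0 -0.004 0" --pt "0 0 0 0 0 0 0"

```text
t: 35.62
eef_pos: [0.599, -0.0523, 0.1665]
ee_rot: [-3.141, 0.005, 0.001]
force: [1.0, -2.0, 2.5]
width: 0.014
```

Run:
```python
from h import *
im,d=snap('scene','s11');W=cloud('scene',d);s=get_state();print(s['eef_pos'],s['width'],s['force'])
cv2.imwrite('pics/s11c.png',cv2.resize(im[140:300,280:520],(720,480)))
```

```text
[ 0.59908001 -0.05222483  0.1667332 ] 0.013557808697130158 [-0.1512963  -1.08307556  1.56146609]
```

View pics/s11c.png

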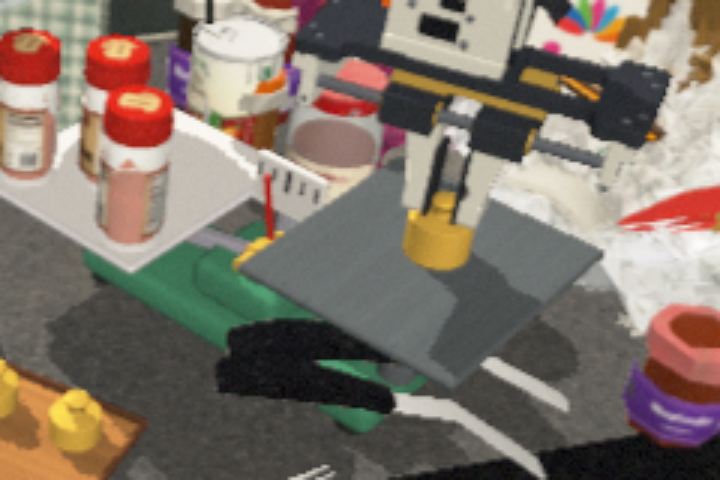

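Emit:
play_rows --pt "0 0 0 0 0 0 0.4" --pt "0 0 0 0 0 0 0.4" --pt "0 0 0 0 0 0 0.4" --pt "0 0 0 0 0 0.04 0.4" --pt "0 0 0 0 0 0.04 0.4" --pt "0 0 0 0 0 0 0.4"

```text
t: 36.42
eef_pos: [0.5999, -0.0515, 0.2512]
ee_rot: [-3.14, 0.001, 0.001]
force: [-0.1, 0.1, -1.1]
width: 0.035
```

Run:
```python
from h import *
R=both('a12'); pans(R);s=get_state();print(s['eef_pos'],s['width'])
for n,im,W in R:
    cc(n+' w200',W,(.54,.67),(-.13,.04),(.13,.18),15)
    cc(n+' weights',W,(.33,.52),(.06,.23),(.012,.06),20)
    cc(n+' jar',W,(.5,.68),(.08,.3),(.17,.21))
cv2.imwrite('pics/a12c.png',cv2.resize(R[1][1][140:340,200:500],(780,520)))
```

```text
top goods mode z 0.075 202
top weight mode z 0.125 134
scene goods mode z 0.074 513
scene weight mode z 0.125 1724
[ 0.59815446 -0.05154814  0.24780271] 0.0349657629656165
top w200 [396. 186.] (array([594.5, -61.8]), array([20.2, 27.3]), 34.7, 71, np.float64(153.3))
top weights [319. 253.] (array([453.4, 116. ]), array([31.2, 30.8]), 2.0, 134, np.float64(23.3))
top weights [295. 255.] (array([450.9, 176.7]), array([30.5, 34. ]), 89.5, 138, np.float64(23.9))
top weights [290. 284.] (array([376.8, 190.4]), array([25.2, 25.1]), 89.7, 100, np.float64(19.1))
top weights [332. 297.] (array([344.7,  85.5]), array([19.9, 33.2]), 11.9, 75, np.float64(14.7))
top jar [288. 174.] (array([618.6, 192.1]), array([43.8, 26.7]), 51.0, 145, np.float64(180.7))
top jar [267. 182.] (array([599.2, 241.3]), array([43.4, 42.6]), 45.7, 288, np.float64(181.3))
top jar [307. 194.] (array([569.2, 150.4]), array([42.8, 30. ]), 23.2, 208, np.float64(181.0))
scene w200 [470. 210.] (array([ 661.3, -113.9]), array([30.6, 15.4]), 84.0, 73, np.float64(144.8))
scene w200 [426. 216.] (array([598.3, -52.9]), array([38.8, 39.2]), 7.5, 447, np.float64(150.9))
scene weights [277. 268.] (array([452.2, 173.1]), array([31.9, 31.3]), 32.5, 225, np.float64(22.1))
scene weights [304. 278.] (array([454.4, 113.2]), array([31.2, 32.8]), 25.8, 238, np.float64(22.0))
scene weights [249. 288.] (array([377.3, 187. ]), array([23.9, 27.9]), 33.5, 174, np.float64(17.8))
scene weights [294. 324.] (array([349.1,  77.1]), array([23.8, 49.3]), 26.3, 179, np.float64(13.8))
scene jar [286. 127.] (array([672. , 286.4]), array([15.2, 26.7]), 0.4, 70, np.float64(203.2))
scene jar [289. 157.] (array([602.1, 239.3]), array([45. , 40.8]), 31.3, 267, np.float64(180.5))
scene jar [318. 159.] (array([626.1, 184. ]), array([43.5, 43.2]), 29.1, 279, np.float64(180.3))
scene jar [326. 176.] (array([573.2, 141.2]), array([43.1, 44.1]), 40.6, 321, np.float64(180.3))
```

View pics/a12c.png

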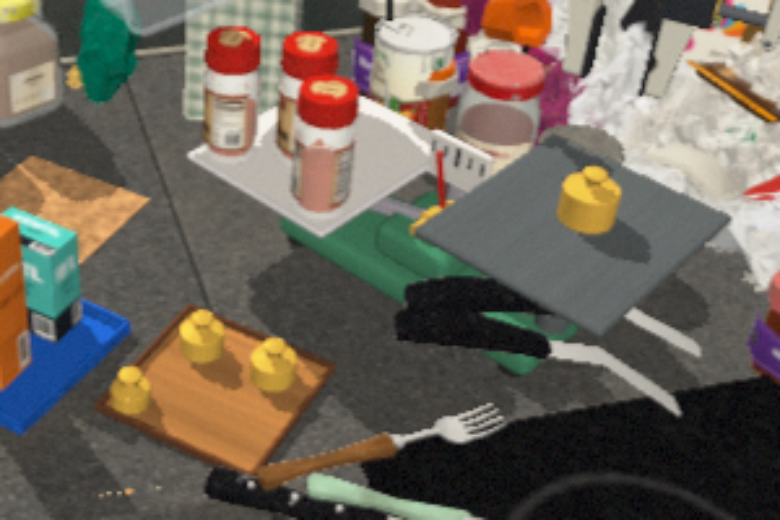

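Emit:
play_rows --pt "0 0 0 -0.024 0.0275 0 0.4" --pt "0 0 0 -0.024 0.0275 0 0.4" --pt "0 0 0 -0.024 0.0275 -0.01 0.4" --pt "0 0 0 -0.024 0.0275 -0.03 0.4" --pt "0 0 0 -0.024 0.0275 -0.05 0.4" --pt "0 0 0 -0.024 0.0275 -0.05 0.4" --pt "0 0 0 0 0 0 0.4"

```text
t: 37.4
eef_pos: [0.4457, 0.1146, 0.0974]
ee_rot: [3.139, 0.015, -0.002]
force: [0.2, 0.0, -0.1]
width: 0.0352
```

Emit:
play_rows --pt "0 -0.015 0 0.007 -0.001 -0.03 0.4" --pt "0 0 0 0 0 -0.02 0.4" --pt "0 0 0 0 0 0 0.4"

```text
t: 37.78
eef_pos: [0.4538, 0.1136, 0.0465]
ee_rot: [3.139, -0.0, -0.0]
force: [0.0, -0.1, 0.4]
width: 0.0351
```

Emit:
play_rows --pt "0 0 0 -0.001 0 -0.009 0.4" --pt "0 0 0 -0.001 0 -0.001 0.4" --pt "0 0 0 0 0 0 0" --pt "0 0 0 0 0 0 0" --pt "0 0 0 0 0 0 0" --pt "0 0 0 0 0 0 0" --grip_force 30

```text
t: 38.52
eef_pos: [0.4536, 0.1141, 0.0386]
ee_rot: [3.141, -0.004, -0.001]
force: [0.3, 0.6, -0.3]
width: 0.0137
```

Emit:
play_rows --pt "0 0 0 0 0 0.01 0" --pt "0 0 0 0 0 0.03 0" --pt "0 0 0 0 0 0.05 0" --pt "0 0 0 0 0 0.05 0" --pt "0 0 0 0 0 0.05 0" --pt "0 0 0 0 0 0 0"

```text
t: 39.28
eef_pos: [0.452, 0.1128, 0.2379]
ee_rot: [3.141, -0.004, -0.0]
force: [-0.6, 0.4, -1.5]
width: 0.0137
```

Run:
```python
from h import *
im,d=snap('scene','s13');W=cloud('scene',d);s=get_state();print(s['eef_pos'],s['width'],s['force'])
cv2.imwrite('pics/s13c.png',cv2.resize(im[130:310,200:470],(720,480)))
```

```text
[0.45079336 0.11231267 0.23571519] 0.013377762358117128 [-0.99870372  0.34638689 -1.46880929]
```

View pics/s13c.png

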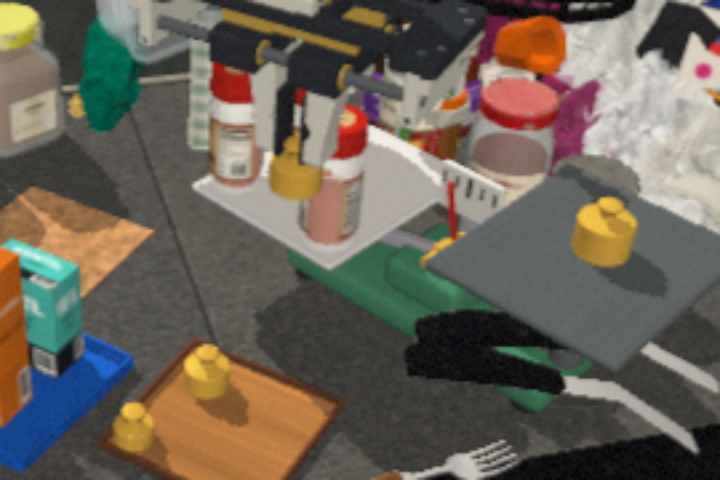

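Emit:
play_rows --pt "0 0 0 0.035 -0.0215 0.005 0" --pt "0 0 0 0.035 -0.0215 0 0" --pt "0 0 0 0.035 -0.0215 0 0" --pt "0 0 0 0.035 -0.0215 0 0" --pt "0 0 0 0.035 -0.0215 0 0" --pt "0 0 0 0 0 0 0" --pt "0 0 0 0 0 0 0"

```text
t: 40.2
eef_pos: [0.6254, 0.0002, 0.2323]
ee_rot: [3.138, 0.013, 0.0]
force: [-0.3, -0.0, -1.0]
width: 0.0137
```

Emit:
play_rows --pt "0 -0.012 0 0.001 0.004 -0.03 0" --pt "0 0 0 0 0 -0.03 0" --pt "0 0 0 0 0 -0.009 0" --pt "0 0 0 0 0 -0.003 0" --pt "0 0 0 0 0 0 0"

```text
t: 40.83
eef_pos: [0.6242, 0.0062, 0.1605]
ee_rot: [3.138, -0.001, 0.004]
force: [-0.5, -0.6, 0.7]
width: 0.0139
```

Run:
```python
from h import *
R=both('a14'); pans(R);s=get_state();print(s['eef_pos'],s['width'],s['force'])
```

```text
top goods mode z 0.075 17
top weight mode z 0.124 418
scene goods mode z 0.075 493
scene weight mode z 0.124 1697
[0.62443995 0.00617009 0.16086815] 0.013685024173274182 [-1.12296365 -0.22130273  0.40168486]
```

Emit:
play_rows --pt "0 0 0 0 0 -0.002 0" --pt "0 0 0 0 0 0 0" --pt "0 0 0 0 0 0 0.4" --pt "0 0 0 0 0 0 0.4" --pt "0 0 0 0 0 0.03 0.4" --pt "0 0 0 0 0 0.05 0.4" --pt "0 0 0 0 0 0.01 0.4" --pt "0 0 0 0 0 0 0.4" --pt "0 0 0 0 0 0 0.4"

```text
t: 42.05
eef_pos: [0.6245, 0.0064, 0.2508]
ee_rot: [3.139, -0.002, 0.003]
force: [-0.3, 0.4, -0.5]
width: 0.0346
```

Run:
```python
from h import *
R=both('a15'); pans(R);s=get_state();print(s['eef_pos'],s['width'])
for n,im,W in R:
    cc(n+' w',W,(.54,.67),(-.13,.04),(.13,.18),15)
    cc(n+' weights',W,(.33,.52),(.06,.23),(.012,.06),20)
cv2.imwrite('pics/a15c.png',cv2.resize(R[1][1][140:340,200:500],(780,520)))
```

```text
top goods mode z 0.073 33
top weight mode z 0.125 416
scene goods mode z 0.074 493
scene weight mode z 0.125 1716
[0.62440333 0.0063008  0.25048291] 0.034950613605968406
top w [365. 176.] (array([621.7,   4.8]), array([26.9, 40.7]), 15.0, 146, np.float64(145.7))
top w [391. 185.] (array([597.7, -50.1]), array([38.3, 43. ]), 77.0, 264, np.float64(152.0))
top weights [294. 255.] (array([449.7, 180.1]), array([33.6, 24.1]), 20.1, 115, np.float64(23.1))
top weights [290. 284.] (array([376.6, 190.3]), array([24.8, 28.2]), 45.7, 96, np.float64(20.0))
scene w [400. 201.] (array([623.9,   6.3]), array([30.4, 33.8]), 4.4, 273, np.float64(144.6))
scene w [470. 210.] (array([ 661.3, -114.4]), array([31.2, 16.7]), 89.2, 74, np.float64(144.5))
scene w [426. 216.] (array([598.6, -53. ]), array([39.6, 39.2]), 7.9, 449, np.float64(150.9))
scene weights [277. 268.] (array([451.7, 172.6]), array([30., 32.]), 35.9, 228, np.float64(22.1))
scene weights [249. 288.] (array([376.9, 187.1]), array([23.9, 27.8]), 30.5, 173, np.float64(17.5))
scene weights [294. 324.] (array([349.6,  76.5]), array([23.5, 47.6]), 25.8, 158, np.float64(14.1))
```

View pics/a15c.png

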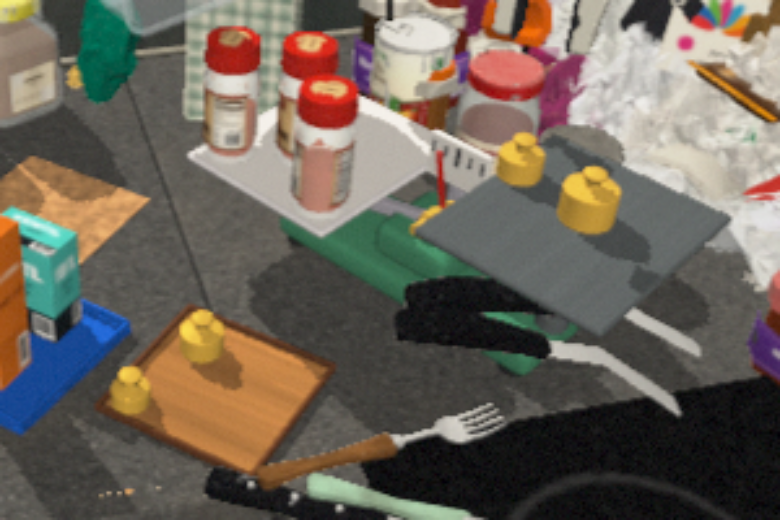

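Emit:
play_rows --pt "0 0 0 -0.0285 0.028 0.003 0.4" --pt "0 0 0 -0.0285 0.028 0 0.4" --pt "0 0 0 -0.0285 0.028 0 0.4" --pt "0 0 0 -0.0285 0.028 -0.02 0.4" --pt "0 0 0 -0.0285 0.028 -0.05 0.4" --pt "0 0 0 -0.0285 0.028 -0.05 0.4" --pt "0 0 0 0 0 0 0.4"

```text
t: 43.02
eef_pos: [0.448, 0.1747, 0.1276]
ee_rot: [3.135, 0.005, 0.001]
force: [0.2, 0.6, -0.0]
width: 0.035
```

Emit:
play_rows --pt "0.005 -0.005 0 0.003 -0.001 -0.04 0.4" --pt "0 0 0 0 0 -0.03 0.4" --pt "0 0 0 0 0 -0.01 0.4" --pt "0 0 0 0 0 0 0.4"

```text
t: 43.52
eef_pos: [0.454, 0.1747, 0.0475]
ee_rot: [3.141, -0.003, 0.003]
force: [-0.2, -1.0, -0.0]
width: 0.0349
```

Emit:
play_rows --pt "0 0 0 -0.003 -0.001 -0.009 0.4" --pt "0 0 0 0 0 -0.001 0.4" --pt "0 0 0 0 0 0 0" --pt "0 0 0 0 0 0 0" --pt "0 0 0 0 0 0 0" --pt "0 0 0 0 0 0 0" --grip_force 30

```text
t: 44.28
eef_pos: [0.4526, 0.1748, 0.04]
ee_rot: [-3.139, -0.007, 0.004]
force: [0.3, 0.6, -1.4]
width: 0.0135
```

Emit:
play_rows --pt "0 0 0 0 0 0.01 0" --pt "0 0 0 0 0 0.03 0" --pt "0 0 0 0 0 0.05 0" --pt "0 0 0 0 0 0.05 0" --pt "0 0 0 0 0 0.05 0" --pt "0 0 0 0 0 0.01 0" --pt "0 0 0 0 0 0 0"

```text
t: 45.15
eef_pos: [0.4507, 0.173, 0.2494]
ee_rot: [-3.139, -0.007, 0.004]
force: [-0.2, 0.4, -2.6]
width: 0.0139
```

Emit:
play_rows --pt "0 0 0 0.02 -0.035 0 0" --pt "0 0 0 0.025 -0.035 0 0" --pt "0 0 0 0.03 -0.033 0 0" --pt "0 0 0 0.03 -0.033 0 0" --pt "0 0 0 0.03 -0.031 0 0" --pt "0 0 0 0.03 -0.031 0 0" --pt "0 0 0 0.03 -0.03 0 0" --pt "0 0 0 0 0 0 0" --pt "0 0 0 0 0 0 0"

```text
t: 46.28
eef_pos: [0.6441, -0.0638, 0.2327]
ee_rot: [3.141, 0.017, 0.005]
force: [-0.2, 0.9, -1.6]
width: 0.0139
```

Emit:
play_rows --pt "0 -0.016 0 0.003 0.008 -0.03 0" --pt "0 0 0 0 0 -0.03 0" --pt "0 0 0 0 0 -0.012 0" --pt "0 0 0 0 0 -0.006 0" --pt "0 0 0 0 0 -0.004 0" --pt "0 0 0 0 0 0 0"

```text
t: 47.02
eef_pos: [0.6457, -0.0528, 0.1501]
ee_rot: [3.14, -0.001, 0.009]
force: [-0.2, -1.0, -0.0]
width: 0.0135
```

Run:
```python
from h import *
R=both('a16'); pans(R);s=get_state();print(s['eef_pos'],s['width'],s['force'])
cv2.imwrite('pics/a16c.png',cv2.resize(R[1][1][120:280,300:540],(780,520)))
```

```text
top goods mode z 0.088 224
top weight mode z 0.111 170
scene goods mode z 0.087 538
scene weight mode z 0.112 1515
[ 0.64589875 -0.05292876  0.15049688] 0.013866625609290096 [-0.00161773  0.03785975  0.99790478]
```

View pics/a16c.png

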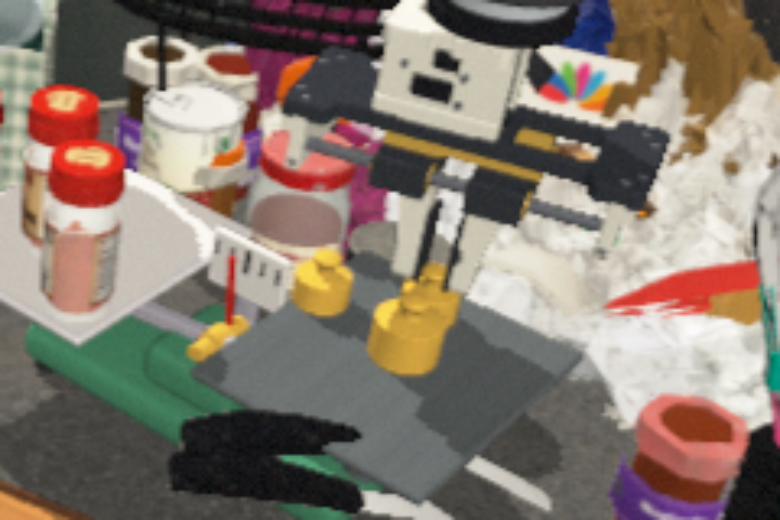

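Emit:
play_rows --pt "0 0 0 0 0 0 0.38" --pt "0 0 0 0 0 0 0.38" --pt "0 0 0 0 0 0.03 0.38" --pt "0 0 0 0 0 0.05 0.38" --pt "0 0 0 0 0 0.02 0.4" --pt "0 0 0 0 0 0 0.4" --pt "0 0 0 0 0 0 0.4" --pt "0 0 0 0 0 0 0.4" --pt "0 0 0 0 0 0 0.4" --pt "0 0 0 0 0 0 0.4"

```text
t: 48.38
eef_pos: [0.6449, -0.0531, 0.2505]
ee_rot: [3.14, 0.002, 0.008]
force: [-0.0, 1.4, -0.5]
width: 0.035
```

Run:
```python
from h import *
R=both('a17'); pans(R);s=get_state();print(s['eef_pos'],s['width'])
for n,im,W in R:
    cc(n+' w',W,(.54,.67),(-.13,.04),(.118,.18),15)
    cc(n+' weights',W,(.33,.52),(.06,.23),(.012,.06),20)
cv2.imwrite('pics/a17c.png',cv2.resize(R[1][1][140:340,200:500],(780,520)))
```

```text
top goods mode z 0.09 286
top weight mode z 0.11 146
scene goods mode z 0.089 579
scene weight mode z 0.11 1365
[ 0.64494189 -0.05310504  0.25065865] 0.03492610764863377
top w [412. 160.] (array([660. , -99.9]), array([59.2, 12.5]), 79.1, 54, np.float64(145.4))
top w [394. 167.] (array([646.6, -61.7]), array([25.4, 10.6]), 18.5, 24, np.float64(130.9))
top weights [290. 284.] (array([377.9, 191.6]), array([27.8, 28.2]), 88.6, 103, np.float64(19.1))
top weights [335. 295.] (array([348.8,  80. ]), array([27.7, 49.4]), 17.9, 119, np.float64(16.0))
scene w [399. 206.] (array([624.7,   5.9]), array([31.6, 33.1]), 17.8, 247, np.float64(130.2))
scene w [386. 201.] (array([637.7,  36. ]), array([11.2,  5.7]), 64.9, 22, np.float64(123.1))
scene w [427. 218.] (array([619.5, -51.4]), array([81.7, 39.3]), 3.5, 585, np.float64(135.3))
scene w [470. 210.] (array([ 662. , -114.2]), array([30.9, 16.3]), 84.5, 76, np.float64(144.0))
scene weights [249. 288.] (array([377. , 187.4]), array([25.2, 28.1]), 28.2, 176, np.float64(17.8))
scene weights [294. 324.] (array([349.2,  77.1]), array([24.9, 49.4]), 26.8, 172, np.float64(14.0))
```

View pics/a17c.png

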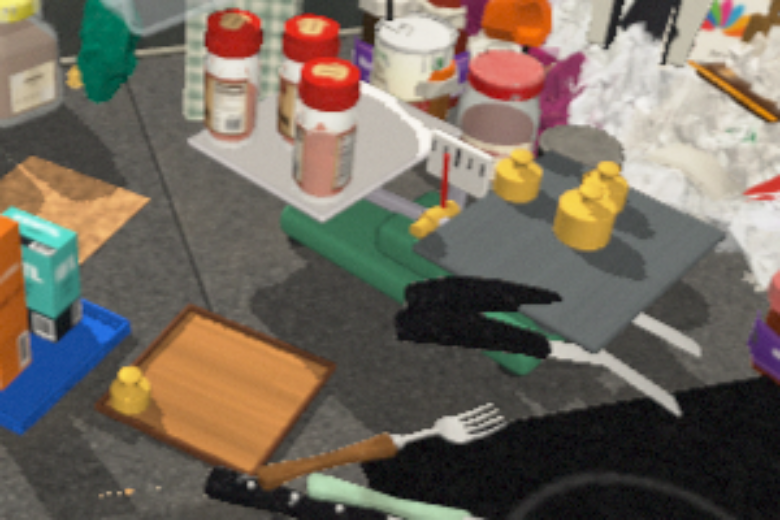

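Run:
```python
from h import *
W=cloud('top',np.load('pics/a17_top.npy'));S=cloud('scene',np.load('pics/a17_scene.npy'))
P=np.concatenate([W.reshape(-1,3),S.reshape(-1,3)]);P=P[~np.isnan(P).any(1)]
ys=np.arange(.28,.08,-.02)
for x in np.arange(.5,.23,-.02):
    print('%4d'%(x*1000),' '.join('%4d'%(np.percentile(q[:,2],95)*1000) if len(q)>2 else '   .' for q in [P[(abs(P[:,0]-x)<.01)&(abs(P[:,1]-y)<.01)] for y in ys]))
for n,Wd in(('t',W),('s',S)): cc(n,Wd,(.35,.42),(.16,.22),(.024,.045),4)
```

```text
500    4    4    5    5    3    5  688  703  708  709
 480    3    4    5    4    9    8  686  710  716  718
 459    4    4    3    4    7    5  690  717  724  726
 439   86   14   13    4    8    5  698  722  732  734
 419   90   81   12    5    8    5  701  727  739  743
 399   88   78   12    4    9    7    4  730  746  750
 379  133    6   12    3   33   31    6  731  752  756
 359  136    8   12    3   17   16    8  729  756  762
 339  135    6   12    4    3    4    4  714  758  768
 319   12   12   13    4    3    3    2    1  762  774
 299    3    4    4    4    5    2    2    3  764  779
 279    5    3    3    3    3    2    3    1  763  782
 259    3    4    3    3    2    3    1 -896  759  794
 239    3    4    2    2    3    1 -893 -888  773  791
t [290. 284.] (array([376.9, 189.3]), array([17.6, 13. ]), 86.6, 38, np.float64(30.7))
s [249. 284.] (array([378.1, 188.4]), array([16.1, 15.8]), 19.1, 53, np.float64(29.5))
```

Emit:
play_rows --pt "0 0 -0.174 -0.029 0.0265 0.005 0.4" --pt "0 0 -0.174 -0.029 0.0265 0 0.4" --pt "0 0 -0.174 -0.029 0.0265 0 0.4" --pt "0 0 -0.174 -0.029 0.0265 0 0.4" --pt "0 0 -0.174 -0.029 0.0265 0 0.4" --pt "0 0 -0.174 -0.029 0.0265 0 0.4" --pt "0 0 -0.174 -0.029 0.0265 0 0.4" --pt "0 0 -0.174 -0.029 0.0265 0 0.4" --pt "0 0 -0.174 -0.029 0.0265 0 0.4" --pt "0 0 0 0 0 0 0.4"

```text
t: 49.72
eef_pos: [0.3779, 0.1897, 0.2553]
ee_rot: [-3.141, 0.006, -1.602]
force: [0.1, -0.5, 0.2]
width: 0.0352
```

Emit:
play_rows --pt "0 0 0.03 0 0 -0.05 0.4" --pt "0 0 0 0 0 -0.06 0.4" --pt "0 0 0 0 0 -0.05 0.4" --pt "0 0 0 0 0 -0.04 0.4" --pt "0 0 0 0 0 0 0.4"

```text
t: 50.35
eef_pos: [0.3803, 0.1898, 0.0528]
ee_rot: [-3.135, 0.01, -1.559]
force: [0.5, -0.5, 0.1]
width: 0.0351
```

Emit:
play_rows --pt "0 0.006 0 -0.003 -0.001 -0.015 0.4" --pt "0 0 0 -0.001 0 -0.005 0.4" --pt "0 0 0 0 0 0 0" --pt "0 0 0 0 0 0 0" --pt "0 0 0 0 0 0 0" --pt "0 0 0 0 0 0 0"

```text
t: 51.1
eef_pos: [0.3803, 0.1917, 0.0384]
ee_rot: [-3.134, 0.017, -1.555]
force: [0.2, -0.5, -0.2]
width: 0.0133
```

Emit:
play_rows --pt "0 0 0 0 0 0.01 0" --pt "0 0 0 0 0 0.03 0" --pt "0 0 0 0 0 0.05 0" --pt "0 0 0 0 0 0.05 0" --pt "0 0 0 0 0 0.06 0" --pt "0 0 0 0 0 0.01 0" --pt "0 0 0 0 0 0 0"

```text
t: 51.98
eef_pos: [0.3786, 0.1895, 0.2588]
ee_rot: [-3.133, 0.017, -1.554]
force: [0.5, 0.1, -1.2]
width: 0.0133
```

Run:
```python
from h import *
im,d=snap('scene','s18');W=cloud('scene',d);s=get_state();print(s['eef_pos'],s['width'],s['force'])
cv2.imwrite('pics/s18c.png',cv2.resize(im[130:310,180:450],(720,480)))
```

```text
[0.37861935 0.18941334 0.25843283] 0.01343701009136488 [-0.17577205  0.35667122  0.01753806]
```

View pics/s18c.png

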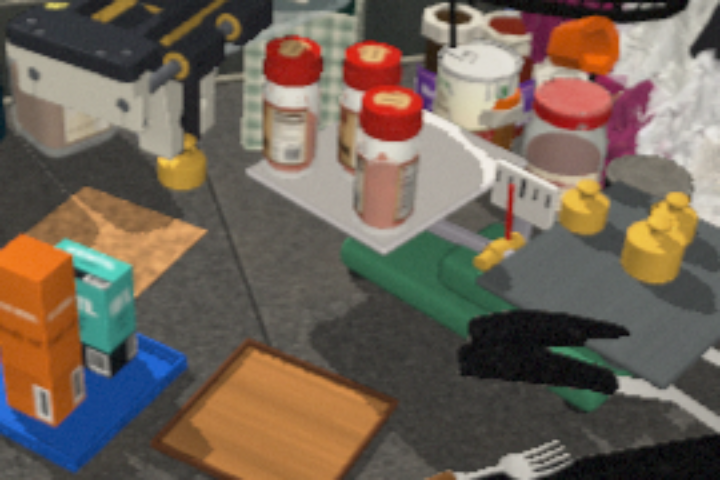

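Emit:
play_rows --pt "0 0 0 0.0265 -0.0365 0 0" --pt "0 0 0 0.0265 -0.0365 0 0" --pt "0 0 0 0.0265 -0.0365 0 0" --pt "0 0 0 0.0265 -0.0365 0 0" --pt "0 0 0 0.0265 -0.0365 0 0" --pt "0 0 0 0.0265 -0.0365 0 0" --pt "0 0 0 0.0265 -0.0365 0 0" --pt "0 0 0 0.0265 -0.0365 0 0" --pt "0 0 0 0 0 0 0" --pt "0 0 0 0 0 0 0"

```text
t: 53.28
eef_pos: [0.5884, -0.1141, 0.2382]
ee_rot: [3.119, 0.01, -1.552]
force: [0.2, 0.0, -0.8]
width: 0.0131
```

Emit:
play_rows --pt "-0.01 -0.022 0 0.001 0.012 -0.03 0" --pt "0 0 0 0 0 -0.03 0" --pt "0 0 0 0 0 -0.02 0" --pt "0 0 0 0 0 -0.01 0" --pt "0 0 0 0 0 0 0"

```text
t: 53.9
eef_pos: [0.5861, -0.0979, 0.1445]
ee_rot: [3.138, -0.0, -1.547]
force: [0.0, -0.2, -0.4]
width: 0.0135
```

Emit:
play_rows --pt "0 0 0 0 -0.002 -0.004 0" --pt "0 0 0 0 0 -0.003 0" --pt "0 0 0 0 0 0 0"

```text
t: 54.28
eef_pos: [0.5871, -0.0998, 0.1391]
ee_rot: [3.142, -0.0, -1.546]
force: [-0.1, -0.1, 0.3]
width: 0.0131
```

Run:
```python
from h import *
R=both('a19'); pans(R);s=get_state();print(s['eef_pos'],s['width'],s['force'])
cv2.imwrite('pics/a19c.png',cv2.resize(R[1][1][140:300,300:540],(780,520)))
```

```text
top goods mode z 0.098 294
top weight mode z 0.101 16
scene goods mode z 0.097 530
scene weight mode z 0.103 1096
[ 0.58717672 -0.0997682   0.13919199] 0.013619853057712546 [-0.53527224 -0.10294177 -0.26241695]
```

View pics/a19c.png

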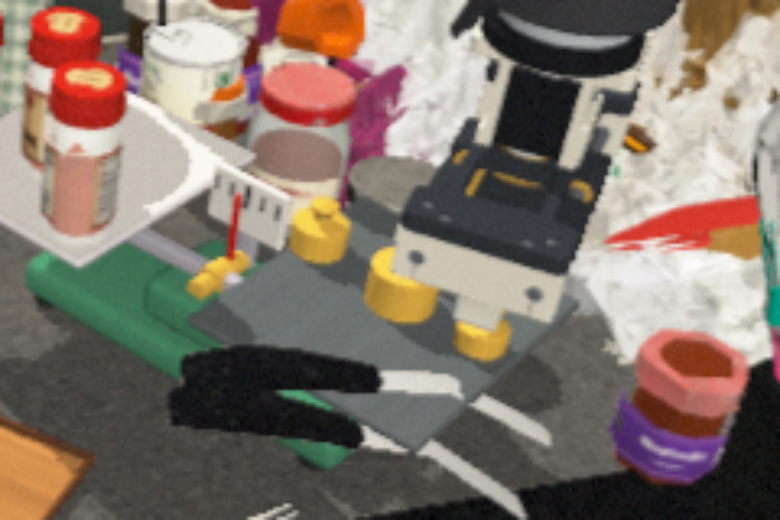

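Standing on the pan, which is nearly level. Release and lift straight up.

Emit:
play_rows --pt "0 0 0 0 0 -0.001 0.35" --pt "0 0 0 0 0 0 0.35" --pt "0 0 0 0 0 0 0.35" --pt "0 0 0 0 0 0.03 0.35" --pt "0 0 0 0 0 0.05 0.35" --pt "0 0 0 0 0 0.05 0.35" --pt "0 0 0 -0.03 0.04 0.03 0.35" --pt "0 0 0 -0.04 0.05 0 0.35" --pt "0 0 0 -0.04 0.05 0 0.35" --pt "0 0 0 -0.03 0.03 0 0.35" --pt "0 0 0 0 0 0 0.35" --pt "0 0 0 0 0 0 0.35"

```text
t: 55.88
eef_pos: [0.4439, 0.0726, 0.3035]
ee_rot: [-3.139, 0.003, -1.547]
force: [0.1, -0.5, -0.4]
width: 0.0303
```

Run:
```python
from h import *
R=both('a20'); pans(R);s=get_state();print(s['t'],s['eef_pos'],s['width'],s['force'])
for n,im,W in R:
    cc(n+' w',W,(.54,.67),(-.13,.03),(.106,.15),15)
    cc(n+' jar',W,(.5,.68),(.08,.3),(.19,.22))
    cc(n+' carton',W,(.28,.45),(.22,.37),(.075,.15))
cv2.imwrite('pics/a20c.png',cv2.resize(R[1][1][120:340,140:470],(780,520)))
```

```text
top goods mode z 0.101 391
top weight mode z 0.098 26
scene goods mode z 0.101 610
scene weight mode z 0.099 1273
55.975 [0.44422319 0.07203601 0.30321516] 0.030623399657601292 [-0.61128118  0.15727761  1.31057516]
top w [417. 160.] (array([ 661.8, -114.4]), array([33.1, 20.1]), 71.3, 62, np.float64(144.4))
top jar [245. 149.] (array([668.5, 288.1]), array([10.1, 24.8]), 13.1, 42, np.float64(215.1))
top jar [291. 168.] (array([625. , 186.8]), array([43.2, 43.9]), 43.7, 322, np.float64(207.3))
top jar [267. 179.] (array([599.1, 241.2]), array([43.3, 43.6]), 40.7, 323, np.float64(207.4))
top jar [310. 191.] (array([571. , 144.1]), array([43.2, 43.9]), 44.2, 324, np.float64(207.4))
scene w [397. 211.] (array([624.4,   5.5]), array([30.9, 33.4]), 19.6, 252, np.float64(118.9))
scene w [426. 223.] (array([620.2, -51.6]), array([80.7, 39. ]), 3.3, 595, np.float64(123.5))
scene w [471. 211.] (array([ 660.7, -117. ]), array([16.1, 27.1]), 5.6, 59, np.float64(143.3))
scene w [447. 242.] (array([ 583.8, -102.3]), array([28.4, 26.5]), 80.4, 205, np.float64(114.3))
scene w [433. 256.] (array([542.4, -90.7]), array([ 8.2, 13.8]), 20.4, 22, np.float64(106.8))
scene jar [289. 147.] (array([596. , 239.3]), array([35.2, 44.2]), 2.7, 317, np.float64(205.1))
scene jar [322. 163.] (array([593.6, 158.3]), array([99.6, 44.2]), 38.5, 309, np.float64(199.2))
scene carton [198. 237.] (array([383.6, 299.6]), array([98.8, 63.9]), 0.7, 1487, np.float64(103.1))
```

View pics/a20c.png

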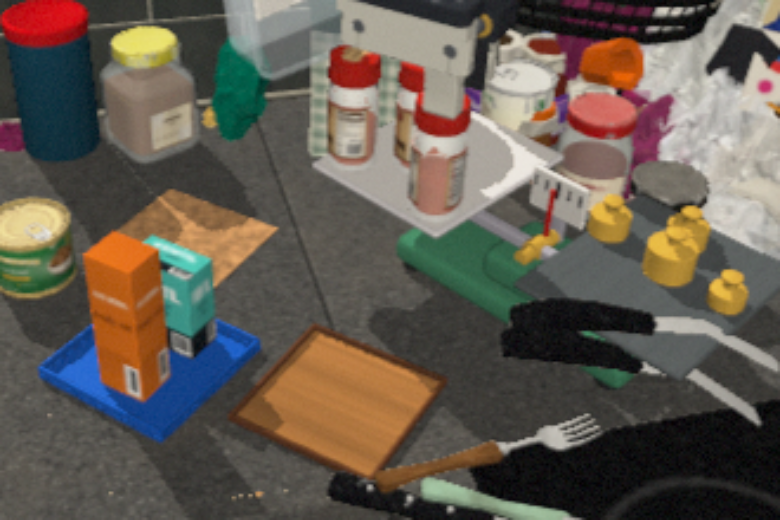

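Emit:
play_rows --pt "0 0 0 0 0 0.03 0.35" --pt "0 0 0 0 0 0.03 0.35" --pt "0 0 0 0 0 0 0.35" --pt "0 0 0 0 0 0 0.35" --pt "0 0 0 0 0 0 0.35" --pt "0 0 0 0 0 0 0.35" --pt "0 0 0 0 0 0 0.35" --pt "0 0 0 0 0 0 0.35" --pt "0 0 0 0 0 0 0.35" --pt "0 0 0 0 0 0 0.35" --pt "0 0 0 0 0 0 0.35" --pt "0 0 0 0 0 0 0.35"

```text
t: 57.48
eef_pos: [0.4458, 0.0684, 0.3606]
ee_rot: [3.136, -0.002, -1.557]
force: [-0.2, 0.5, -0.3]
width: 0.0306
```

Run:
```python
from h import *
R=both('a21'); pans(R);s=get_state();print(s['t'],s['eef_pos'],np.abs(s['qd']).max())
for n,im,W in R:
    for nm,m in(('g',(abs(W[...,0]-.66)<.05)&(abs(W[...,1]-.13)<.04)),('w',(abs(W[...,0]-.565)<.02)&(abs(W[...,1]+.02)<.04))):
        z=W[...,2][m];z=z[(z>.09)&(z<.11)];print(n,nm,np.round(np.median(z),4),len(z))
cv2.imwrite('pics/a21c.png',cv2.resize(R[1][1][150:270,290:490],(780,468),interpolation=cv2.INTER_CUBIC))
```

```text
top goods mode z 0.101 377
top weight mode z 0.099 26
scene goods mode z 0.101 581
scene weight mode z 0.099 1224
57.575 [0.4457759  0.06843094 0.36062661] 0.0020956095255120297
top g 0.1016 1031
top w nan 0
scene g 0.1012 699
scene w 0.0995 613
  return _methods._mean(a, axis=axis, dtype=dtype,
  ret = ret.dtype.type(ret / rcount)
```

View pics/a21c.png

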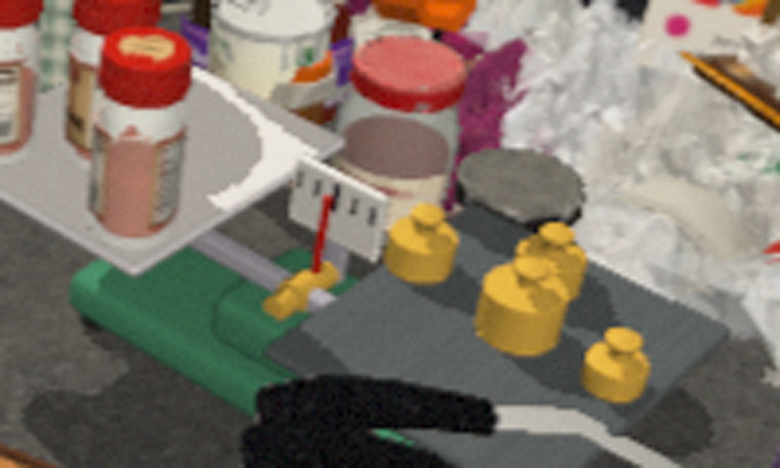

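View pics/a21_top.png

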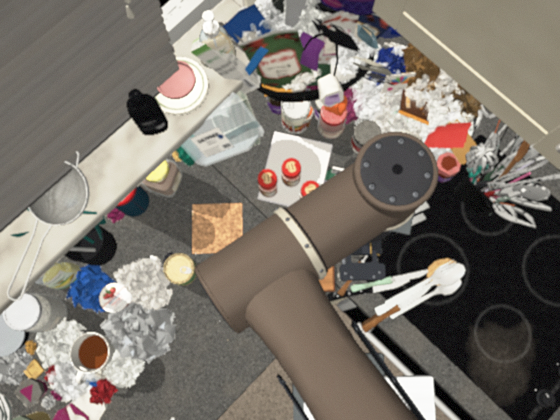

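The scene view shows the pointer at the long middle mark. The pan heights, 0.101 m and 0.0995 m, put the tilt at about -0.01 rad. Everything is standing and the arm is clear, so I'm handing it in.

```bash
python3 -c "
from station import *
print(job_done())"
```

```text
the job is handed in; nothing more can be done
None
```

The job is handed in at about 57 s of the 210 s allowed. Both cartons stand in the blue tray and all three spice jars stand upright on the goods pan. All four brass weights (450 g) are on the weight pan, because anything less left the goods side down.

**Last checks**
- **Beam:** after 1.5 s of rest the pan heights were 0.101 m (goods) and 0.0995 m (weights). That is a tilt of about 0.01 rad against the 0.04 allowed, and the pointer stood at the middle mark.
- **Places on the pans and tray:** every measured jar, weight and carton position was inside its limits, and the arm was clear and still.
- **Missing reading:** in the very last top view the arm hid the weight pan, so its final height comes from the scene camera only.
- **Tin and dark-lidded jar:** I never moved near either, and both look in place in the pictures, but I did not re-measure their positions at the end.

**During the run**
- **50 g weight:** it was knocked about 2 cm aside but stayed standing in its tray, so I measured it again and picked it up from there.
- **Weight knobs:** they closed to about 13.5 mm in the gripper instead of the 17 mm given. They held anyway, and nothing slipped.

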